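# Set a stepped shaft up on V-blocks for a run-out check

## Robot

A 6-joint arm with a two-finger parallel gripper is mounted at the origin on a cart in front of the work surface, level with it; the furniture and walls round the work are solid. World frame = base frame: x ahead of the robot, y to its left, z up, the work surface at z = 0. Lengths are in mm, angles in rad, forces in N, time in s.
With the tool pointing down it reaches from about 250 to 725 mm from the base axis. Payload 9.7 kg.
Tool frame: the origin (TCP) lies between the finger pads; the fingertips stand 11 mm ahead of it and the grasp point (between the pads) lies 8 mm behind it (bot.finger_overhang is the z of the fingertips in the tool frame, in mm); z points along the fingers, y is the line along which they close (so a half turn about z gives the same grasp; the last joint's range is limited). The gripper opens to 85 mm and grips with 20 to 120 N. Pads are 22 mm wide; open, the fingers measure 114 mm over their backs; the gripper's body (76 mm by 85 mm) begins 54 mm behind the grasp point. The pads swing forward as they close: fully open they stand 13 mm farther back than shut.
Start: joints at [1.12, 0.087, 0.176, 1.66, 0, 1.571], TCP at [239.624, 495.053, 242.284] pointing down, gripper open.
Joint ranges: [-3.13, 3.13], [-0.85, 1.81], [-1.15, 1.24], [-2.2, 2.28], [-1.44, 1.52], [-3.14, 3.14]. Speed limits (rad/s): [2.22, 2.22, 2.57, 3.14, 3.14, 3.14].

## Interface

Orientations are given as a rotation vector (axis times angle).
In Python, from plant import bot gives the robot as it stands.
- The arm moves only by the shell command python3 -m handwheel 'ROWS' [FORCE]. ROWS is JSON, a list of rows, each an object with "jaw": the opening in per cent of the stroke, from 0 (shut) to 100 (fully open); "translation": the shift along the tool's x, y, z normalised to -1 to 1, where 1 is 2.5 cm, a list of three; "dr": the turn, a rotation vector about the tool's x, y, z normalised to -1 to 1, where 1 is pi rad, a list of three. In form: [{"jaw": jaw, "translation": [dx, dy, dz], "dr": [rx, ry, rz]}, ...]. A call has 1 to 5 rows; each row shifts and turns the commanded pose from where the row before left it, along the tool's axes as they then stand; what a row does not reach is not made up. A row lasts 1/10 s, in which the tool goes at most 50 mm and 8.59 degrees, less where a joint would pass 70% of its speed; a pose out of reach is approached as far as the arm can. A call with a number of a shift or a turn outside -1 to 1 is refused whole. A call with a gripper value outside its range is refused whole. The fingers move at their own pace and stop on an object; FORCE is the grip in N (left out, the last holds). Time passes only in rows, so rows that do not move let the fingers close. It gives the time, the measured TCP pose, the force, the opening and the grip force at its end, in the units of the state.
- bot.sense(): the state, without advancing time (a new reading comes with each control period).
- bot.camera(name): name is "scene" or "side" or "wrist"; returns a dict with "pixels" (480x640x3 uint8, red, green, blue), "z_map" (480x640 float32, mm along the optical axis (not along the pixel's ray), 0 where there is no reading), "K" (3x3 intrinsics, pixels), "R" (3x3) and "t" (3): a world point X has camera coordinates R X + t. Camera axes: x right, y down, z forward; pixel columns grow to the right and rows downward; lengths in mm; the calibration is good to about 2 mm. A picture is of the moment at which its call begins.
- bot.close_job(): hands the job in; it is judged then, once.
The state is a dict: "t": time; "qpos": joint angles; "joint_velocities": joint speeds; "joint_torque": joint torques, N m; "position": TCP position; "ee_rot": TCP orientation; "wrist_force": force on the tool from outside, world axes, zero at the start; "moment": the same for the moment, N m; "width": opening from 0.0 (shut) to 1.0 (fully open); "finger_force": force on a finger pad.
Only numpy, scipy, OpenCV 4.12 (cv2) and the standard library are available. Lean on these libraries where they do the work, as an engineer would, in place of code of your own. Each camera call takes 0.05 s, during which the arm holds its last target. There are 200 camera calls.

## Task

Set the stepped shaft up on the cast-iron plate for a run-out check: stand the matched pair of low V-blocks on the plate in line with the stop screw, spaced so that each will carry one journal, then lay the shaft level in both vees with its plain end just short of the stop screw (a few millimetres, lined up with it). Last, stand the dial gauge on the plate behind the shaft, seen from the robot, its plunger pointing squarely at the middle of the collar's rim and a few millimetres short of touching. Leave the tall V-block and the grease tin where they stand.

Things in the scene. Friction and masses are not known exactly. Their poses are not given: they have to be found in the camera images.
- plate: Fixed iron plate, 190 (x) x 270 (y) x 35 mm high. Origin: centre of its underside; x away from the robot, y left, z up. At its right (-y) end a bracket (x -67 to -23, y -135 to -108, up to z = 97 mm) holds a stop screw, 8 mm thick, that points to +y: axis at x = -45, z = 77 mm, tip at y = -105 mm. The shaft is to lie along y at x = -45 mm, its axis then at the screw's height.
- vblock_a_c (a point): One of two like V-blocks of plain steel (they may change places): 50 mm wide (x, across the vee), 30 mm long (y, along the vee), 45 mm high, 0.4 kg. The 90 degree vee in the top is 34 mm wide, 17 mm deep. Point: the block's centre, 22.5 mm above its foot. A 20 mm journal seated in the vee has its axis 42 mm above the block's foot.
- vblock_b_c (a point): The other low V-block of the matched pair, same size and same point and axes as vblock_a_c.
- vblock_tall_c (a point): The odd V-block, 62 (x) x 36 (y) x 72 mm high, 0.9 kg, not used here, to be left alone. Point: its centre, half-way up; y along its vee.
- shaft_mid (a point): Steel stepped shaft, 0.6 kg. Point: on its axis at the centre of mass; y along the axis to the threaded end (x, z roll with it). By y in mm: plain end -91; 20 mm thick journal -91 to -45; 28 mm thick body -45 to 23 (grip at 0); collar, 46 mm across, 23 to 43 (middle 33); 20 mm journal 45 to 91; 14 mm threaded tail to 113. V-blocks go under the journals' middles, -68 and 68, plain end to the stop.
- cradle: Fixed wooden cradle in which the shaft lies at the start, its axis 42 mm above the bench: 58 mm wide (x), 180 mm long (y), two notched uprights 18 mm thick and 47 mm high at y = -68 and 68 mm on a 14 mm board. Origin: centre of its underside.
- gauge_c (a point): Dial gauge on a magnet base (switched off, slides freely), 0.6 kg. Base block 44 x 44 x 56 mm high: grip it across its y sides. Point: centre of the base block, 28 mm above its foot. On its -x side the dial (38 mm across, face up), then the plunger, pointing to -x: tip at x = -84 mm, y = 0, 42 mm above the foot, which is the height of a shaft in the low V-blocks.
- grease_tin_c (a point): Round grease tin, 66 mm across, 46 mm high, a bystander to be left alone. Point: its centre, half-way up.

How it is judged (in metres and radians):
On the way, in this order (a step that is already met when the one before it is completed fails the run):
1. the two low V-blocks stand on the plate in line with the stop screw, a journal spacing apart (z of vblock_a_c in the frame of plate between 0.0535 and 0.0615 m and angle between each of vblock_a_c, vblock_b_c's own z axis and vertical below 0.06 rad and angle between the y axis of each of vblock_a_c, vblock_b_c and the y axis of plate, either way round below 0.15 rad and x of vblock_a_c in the frame of plate between -0.057 and -0.033 m and z of vblock_b_c in the frame of plate between 0.0535 and 0.0615 m and x of vblock_b_c in the frame of plate between -0.057 and -0.033 m and horizontal distance between vblock_a_c and vblock_b_c between 0.117 and 0.157 m and linear speed of each of vblock_a, vblock_b below 0.02 m/s and angular speed of each of vblock_a, vblock_b below 0.15 rad/s), for 0.2 s.
2. the shaft lies level in both vees, its plain end just short of the stop screw (((y of vblock_a_c in the frame of shaft_mid between 0.057 and 0.08 m and y of vblock_b_c in the frame of shaft_mid between -0.08 and -0.057 m) or (y of vblock_a_c in the frame of shaft_mid between -0.08 and -0.057 m and y of vblock_b_c in the frame of shaft_mid between 0.057 and 0.08 m)) and z of shaft_mid in the frame of plate between 0.0741 and 0.0801 m and angle between shaft_mid's own y axis and vertical between 1.535 and 1.607 rad and x of shaft_mid in the frame of plate between -0.057 and -0.033 m and y of shaft_mid in the frame of plate between -0.0135 and 0.0035 m and angle between the y axis of shaft_mid and the y axis of plate, either way round below 0.12 rad and linear speed of shaft below 0.02 m/s and angular speed of shaft below 0.15 rad/s and contact force between each of vblock_a, vblock_b, shaft, gauge and the fingers below 0.2 N), for 0.2 s.
3. the dial gauge stands behind the shaft with its plunger at the collar (z of gauge_c in the frame of plate between 0.059 and 0.067 m and angle between gauge_c's own z axis and vertical below 0.06 rad and x of gauge_c in the frame of plate above 0.03 m and x of shaft_mid in the frame of gauge_c between -0.1215 and -0.1065 m and y of shaft_mid in the frame of gauge_c between -0.043 and -0.023 m and angle between the x axis of gauge_c and the y axis of shaft_mid, either way round above 1.4 rad and linear speed of gauge below 0.02 m/s and angular speed of gauge below 0.15 rad/s and contact force between each of vblock_a, vblock_b, shaft, gauge and the fingers below 0.2 N), for 0.2 s.
At the end, for the whole second after the job is handed in: Low V-blocks upright on plate, under both journals (+-11 mm); shaft seated level, in line with screw (+-12 mm), plain end 0.5-17 mm from it; gauge upright behind, square (10 deg), plunger at collar middle +-10 mm, gap under 14 mm; all released, at rest (all of step 3 and z of vblock_a_c in the frame of plate between 0.0535 and 0.0615 m and angle between each of vblock_a_c, vblock_b_c's own z axis and vertical below 0.06 rad and angle between the y axis of each of vblock_a_c, vblock_b_c and the y axis of plate, either way round below 0.15 rad and x of vblock_a_c in the frame of plate between -0.057 and -0.033 m and z of vblock_b_c in the frame of plate between 0.0535 and 0.0615 m and x of vblock_b_c in the frame of plate between -0.057 and -0.033 m and linear speed of each of vblock_a, vblock_b, shaft below 0.02 m/s and angular speed of each of vblock_a, vblock_b, shaft below 0.15 rad/s and ((y of vblock_a_c in the frame of shaft_mid between 0.057 and 0.08 m and y of vblock_b_c in the frame of shaft_mid between -0.08 and -0.057 m) or (y of vblock_a_c in the frame of shaft_mid between -0.08 and -0.057 m and y of vblock_b_c in the frame of shaft_mid between 0.057 and 0.08 m)) and z of shaft_mid in the frame of plate between 0.0741 and 0.0801 m and angle between shaft_mid's own y axis and vertical between 1.535 and 1.607 rad and x of shaft_mid in the frame of plate between -0.057 and -0.033 m and y of shaft_mid in the frame of plate between -0.0135 and 0.0035 m and angle between the y axis of shaft_mid and the y axis of plate, either way round below 0.12 rad); the robot touches nothing.
It fails at once if the tall V-block or the grease tin is shoved or tipped (more than 25 mm) (distance of any of vblock_tall_c, grease_tin_c from where it was at the start of the episode above 0.025 m).
It also fails if it takes over 120 s, if anything falls off the work surface, if the arm or the gripper's body presses on something with over 40 N, if the wrist force passes 120 N, or if a joint passes its speed limit or range.

## Working session

There is one attempt and no reset: what is moved stays moved. The work goes in short steps, Python scripts to look and compute and a shell command to move; the robot and the scene stay as the last step left them, time stands still between calls to the robot, and variables do not carry over. Pictures are saved under pics/ and viewed, at most 17 in all, crops included, and the job is handed in when it is done.

```bash
mkdir -p pics; ls; cat > h.py <<'E'
from plant import bot
import numpy as np, cv2
def shot(n,f=None):
    c=bot.camera(n)
    if f: cv2.imwrite('pics/'+f,c['pixels'][:,:,::-1])
    return c
def cloud(c):
    z=c['z_map'].astype(float);v,u=np.indices(z.shape)
    P=np.stack([u,v,np.ones_like(z)],-1)@np.linalg.inv(c['K']).T*z[...,None]
    W=(P-c['t'])@c['R']; W[z==0]=np.nan
    return W
E
python3 - <<'E'
from h import *
for n in('scene','side'):
    c=shot(n,n+'0.png'); np.savez(n+'0.npz',**c)
    print(n,c['R'].round(2).tolist(),(-c['R'].T@c['t']).round(),c['K'][0,0])
s=bot.sense();print(s)
E
```

```text
pics
scene [[0.85, -0.52, 0.01], [-0.28, -0.47, -0.84], [0.44, 0.71, -0.55]] [ -80. -948.  778.] 588.3305860871751
side [[0.91, -0.41, 0.03], [-0.16, -0.42, -0.89], [0.38, 0.81, -0.45]] [  39. -958.  587.] 482.11925015461185
{'t': 0.1, 'qpos': array([1.12003535e+00, 8.73869367e-02, 1.75186487e-01, 1.65983832e+00,
       6.19713766e-06, 1.57076537e+00]), 'joint_velocities': array([-0.00147955, -0.00074776,  0.00058337,  0.00016719, -0.00130653,
       -0.00035807]), 'joint_torque': array([-1.43823895e-04, -5.21559584e+01,  4.65654731e+01,  1.60812942e-02,
       -2.37995266e-05, -1.12086536e-05]), 'position': array([239.51089756, 494.86730328, 241.65015401]), 'ee_rot': array([-7.01963548e-01, -3.06187286e+00,  1.89990511e-03]), 'wrist_force': array([ 0.58652428, -0.07384604,  0.44229973]), 'moment': array([-0.01040255, -0.00442628, -0.01903706]), 'finger_force': 0.0, 'width': 1.0030493901004078}
```

View pics/scene0.png

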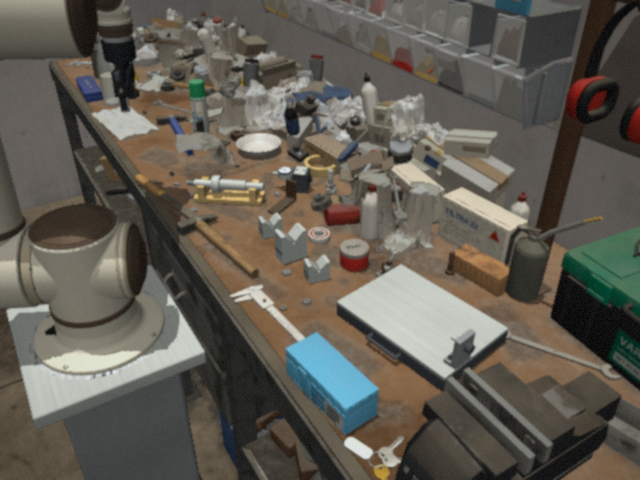

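View pics/side0.png

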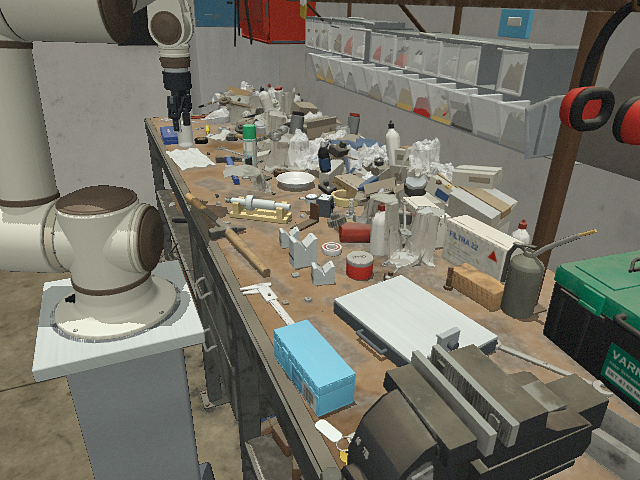

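Scene view: the plate is at about (420,320) with its bracket at (460,348). The low V-blocks are at about (270,222) and (317,267), the tall one at (291,242) and the tin at (354,255). The shaft in its cradle is at about (228,188), the gauge near (297,178).

```bash
python3 - <<'E'
from h import *
# top-down: x 200..700 up, y 500..-350 ; 1 px = 1 mm
pts=[];col=[]
for n in('scene','side'):
    c=np.load(n+'0.npz');W=cloud(c)
    pts.append(W.reshape(-1,3));col.append(c['pixels'].reshape(-1,3))
P=np.vstack(pts);C=np.vstack(col)
m=(P[:,2]>-20)&(P[:,2]<160)&(P[:,0]>200)&(P[:,0]<700)&(P[:,1]<450)&(P[:,1]>-350)
P=P[m];C=C[m];o=np.argsort(P[:,2]);P=P[o];C=C[o]
H=np.zeros((500,800,3),np.uint8)
for p,k in zip(P,C):
    cv2.circle(H,(int(450-p[1]),int(700-p[0])),1,tuple(int(a) for a in k[::-1]),-1)
for y in range(-300,450,100): cv2.putText(H,str(y),(450-y,10),0,.35,(0,255,255));cv2.line(H,(450-y,0),(450-y,499),(0,90,90),1)
for x in range(200,700,100): cv2.putText(H,str(x),(0,700-x),0,.35,(0,255,255));cv2.line(H,(0,700-x),(799,700-x),(0,90,90),1)
cv2.imwrite('pics/top.png',H)
for n in('scene','side'):
    c=np.load(n+'0.npz');W=cloud(c)
    for nm,(u,v) in dict(scene=dict(plate=(400,310),low1=(270,222),tall=(291,240),low2=(317,267),tin=(354,246),shaft=(228,186)),side=dict(plate=(400,315),tin=(360,257),low2=(323,268)))[n].items(): print(n,nm,W[v,u].round())
E
```

```text
scene plate [ 507. -284.   31.]
scene low1 [441. 140.  25.]
scene tall [427.   7.  54.]
scene low2 [447. -71.  22.]
scene tin [543. -71.  43.]
scene shaft [414. 321.  46.]
side plate [ 509. -302.   34.]
side tin [540. -72.  43.]
side low2 [445. -67.  30.]
```

View pics/top.png

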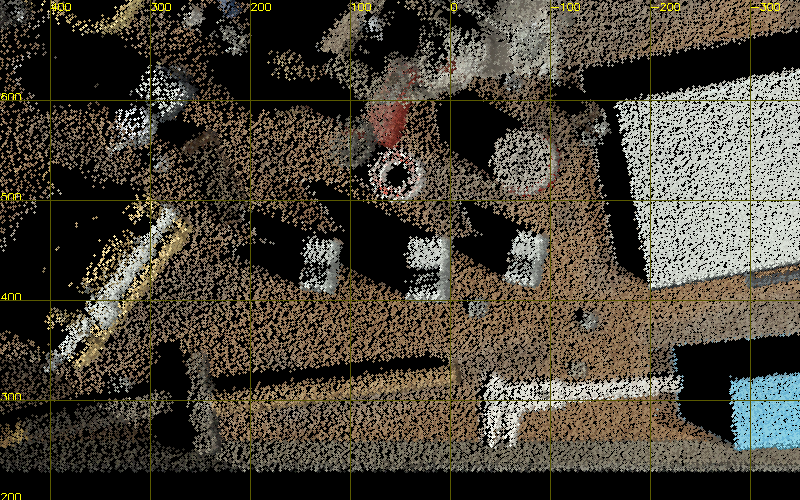

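Top view: the plate is yawed about -10° at y<-170. The V-blocks are at (435,130), (430,20) and (435,-75). The shaft runs diagonally around (410,330), and the gauge is probably near (600,300).

```bash
cat >> h.py <<'E'
def load(n): return np.load(n)
def rect(P):
    (cx,cy),(w,h),a=cv2.minAreaRect(P[:,:2].astype(np.float32)); return np.round([cx,cy,w,h,a],1)
def sel(P,x0,x1,y0,y1,z0,z1):
    return P[(P[:,0]>x0)&(P[:,0]<x1)&(P[:,1]>y0)&(P[:,1]<y1)&(P[:,2]>z0)&(P[:,2]<z1)]
E
python3 - <<'E'
from h import *
A=None
ims=[]
for n,(u0,v0) in (('scene',(175,150)),('side',(215,175))):
    c=np.load(n+'0.npz');P=cloud(c).reshape(-1,3)
    pl=sel(P,390,660,-470,-160,29,41)
    print(n,'plate',rect(pl),np.median(pl[:,2]),len(pl))
    br=sel(P,390,660,-500,-200,60,102);print('br',rect(br),br.mean(0).round(),br[:,2].max())
    for k,b in dict(l1=(390,480,95,165,36,50),tall=(390,480,-20,60,60,78),l2=(390,480,-110,-45,36,50),tin=(490,590,-120,-25,38,50)).items():
        q=sel(P,*b);print(k,rect(q),q.mean(0).round(1),np.percentile(q[:,2],98).round(1),len(q))
    q=sel(P,300,520,230,430,38,75)
    m=np.median(q,0);_,_,V=np.linalg.svd(q[:,:2]-q[:,:2].mean(0),full_matrices=False)
    d=V[0];s=(q[:,:2]-q[:,:2].mean(0))@d;print('shaft',q.mean(0),d,s.min(),s.max(),np.percentile(q[:,2],[50,95,99]))
    ims.append(cv2.resize(c['pixels'][v0:v0+60,u0:u0+150,::-1],(750,300),interpolation=cv2.INTER_CUBIC))
cv2.imwrite('pics/crop.png',np.vstack(ims))
E
```

```text
scene plate [ 530.  -316.9  192.7  270.8   10.3] 33.44602567768738 8793
br [ 508.6 -452.1   39.7   38.9   58. ] [ 504. -456.   83.] 98.57095820390661
l1 [437.1 128.3  37.2  51.2  82.2] [437.7 126.8  40.8] 45.2 114
tall [433.2  20.2  42.1  62.8  89.6] [432.5  17.7  66.5] 71.9 212
l2 [443.2 -77.7  35.4  51.2  79.7] [443.1 -79.2  40.8] 45.0 159
tin [539.6 -77.   66.3  64.9  83.4] [538.3 -78.7  43.6] 46.8 444
shaft [413.38453147 332.90777365  47.38047691] [ 0.79662886 -0.60446875] -105.66425251306184 97.90518821456014 [46.83577719 58.79839054 63.25193218]
side plate [ 528.9 -313.3  194.2  270.8   10.6] 34.23327382118789 6557
br [ 505.3 -450.3   37.3   37.8   55.1] [ 504. -454.   86.] 98.24433642927322
l1 [433.9 131.7  35.2  50.   83.4] [433.7 129.   41.4] 46.0 92
tall [430.3  23.2  41.2  63.8  88. ] [430.2  19.1  67.1] 73.0 177
l2 [440.6 -74.9  33.5  50.4  78. ] [440.4 -77.2  41.6] 46.0 134
tin [537.8 -74.   64.8  64.1  44.7] [535.  -77.4  44.4] 47.3 342
shaft [410.01809715 333.87086571  48.45541407] [ 0.80138515 -0.59814868] -107.32787170957249 97.97349310212178 [47.83765536 60.51079395 65.06306895]
```

View pics/crop.png

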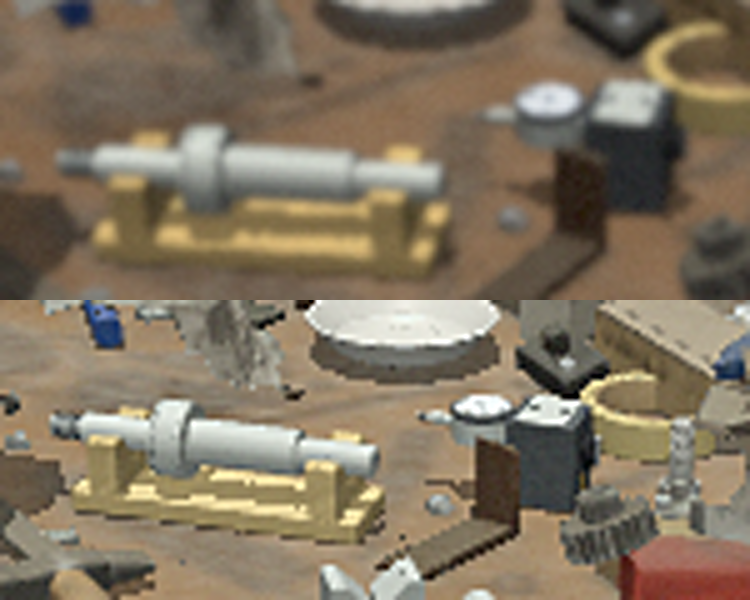

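Crops: the shaft's threaded end is on the left (about (187,182) in scene), the collar at (216,183), and the plain end at (263,185). The gauge's base top is at about scene (300,170) and side (325,197), with the plunger pointing left to (272,173).

```bash
cat >> h.py <<'E'
from scipy.spatial.transform import Rotation as Ro
PL=np.array([529.5,-315.]);PY=np.radians(10.4)
def plate(x,y): return PL+[x*np.cos(PY)-y*np.sin(PY),x*np.sin(PY)+y*np.cos(PY)]
def go(x,y,z,yaw=None):
    """yaw: world angle (deg) of the closing line; print turn (units/pi about tool z) then shift after the turn, in units"""
    s=bot.sense();R=Ro.from_rotvec(s['ee_rot']);M=R.as_matrix()
    cur=np.degrees(np.arctan2(M[1,1],M[0,1]));
    print('t',round(s['t'],1),'pos',s['position'].round(1),'yaw',round(cur,1),'tilt',M[:2,2].round(3),'w',round(s['width'],2),'q',s['qpos'].round(2))
    d=0 if yaw is None else (yaw-cur+90)%180-90
    M2=M@Ro.from_rotvec([0,0,-np.radians(d)]).as_matrix()
    print('turn',round(-d/180,4),'(world %.1f)'%d,'then shift',((np.array([x,y,z])-s['position'])@M2/25).round(3))
E
python3 - <<'E'
from h import *
for n,(a,b) in dict(scene=((300,170),(285,170)),side=((325,197),(311,197))).items():
    W=cloud(np.load(n+'0.npz'));P=W.reshape(-1,3)
    print(n,W[a[1],a[0]].round(),W[b[1],b[0]].round())
    g=W[a[1],a[0]];q=sel(P,g[0]-45,g[0]+45,g[1]-45,g[1]+45,53,60);print(rect(q),q.mean(0).round(1),len(q))
go(436,130,200,-8)
E
```

```text
scene [610. 290.  55.] [577. 313.  53.]
[598.1 298.6  52.3  77.   44.7] [604.7 289.   55. ] 124
side [606. 282.  58.] [568. 303.  56.]
[598.6 282.3  82.6  74.9  89.7] [597.7 289.9  55.6] 116
t 0.1 pos [239.5 494.9 241.7] yaw 64.2 tilt [-0.001 -0.001] w 1.0 q [1.12 0.09 0.18 1.66 0.   1.57]
turn 0.401 (world -72.2) then shift [-13.357   9.815   1.678]
```

```bash
python3 -m handwheel '[{"jaw":100,"translation":[0,0,0],"dr":[0,0,0.0446]},{"jaw":100,"translation":[0,0,0],"dr":[0,0,0.0446]},{"jaw":100,"translation":[0,0,0],"dr":[0,0,0.0446]},{"jaw":100,"translation":[0,0,0],"dr":[0,0,0.0446]},{"jaw":100,"translation":[0,0,0],"dr":[0,0,0.0446]}]' 60 && python3 -m handwheel '[{"jaw":100,"translation":[0,0,0],"dr":[0,0,0.0446]},{"jaw":100,"translation":[0,0,0],"dr":[0,0,0.0446]},{"jaw":100,"translation":[0,0,0],"dr":[0,0,0.0446]},{"jaw":100,"translation":[0,0,0],"dr":[0,0,0.0446]},{"jaw":100,"translation":[-0.95,0.7,0.1],"dr":[0,0,0]}]'
python3 -m handwheel '[{"jaw":100,"translation":[-0.95,0.7,0.1],"dr":[0,0,0]},{"jaw":100,"translation":[-0.95,0.7,0.1],"dr":[0,0,0]},{"jaw":100,"translation":[-0.95,0.7,0.1],"dr":[0,0,0]},{"jaw":100,"translation":[-0.95,0.7,0.1],"dr":[0,0,0]},{"jaw":100,"translation":[-0.95,0.7,0.1],"dr":[0,0,0]}]'
python3 -m handwheel '[{"jaw":100,"translation":[-0.95,0.7,0.1],"dr":[0,0,0]},{"jaw":100,"translation":[-0.95,0.7,0.1],"dr":[0,0,0]},{"jaw":100,"translation":[-0.95,0.7,0.1],"dr":[0,0,0]},{"jaw":100,"translation":[-0.95,0.7,0.1],"dr":[0,0,0]},{"jaw":100,"translation":[-0.95,0.7,0.1],"dr":[0,0,0]}]'
python3 -m handwheel '[{"jaw":100,"translation":[-0.95,0.7,0.1],"dr":[0,0,0]},{"jaw":100,"translation":[-0.95,0.7,0.1],"dr":[0,0,0]},{"jaw":100,"translation":[-0.95,0.7,0.1],"dr":[0,0,0]},{"jaw":100,"translation":[0,0,0],"dr":[0,0,0]}]'
python3 - <<'E'
from h import *
c=shot('wrist','w1.png');W=cloud(c);P=W.reshape(-1,3)
go(436,130,200,-8)
q=sel(P,380,490,80,180,42,48);print(rect(q),q.mean(0).round(1),np.median(q[:,2]),len(q))
print((-c['R'].T@c['t']).round(),c['R'].round(2).tolist())
E
```

```text
t: 0.6
position: [239.6, 494.9, 241.9]
ee_rot: [1.718, 2.63, -0.001]
wrist_force: [-0.0, -0.2, 0.4]
width: 1.005
finger_force: 0.0
t: 1.1
position: [252.8, 470.3, 238.9]
ee_rot: [-2.376, -2.055, 0.001]
wrist_force: [0.6, -0.6, 0.3]
width: 0.999
finger_force: 0.0
t: 1.6
position: [323.8, 338.0, 226.9]
ee_rot: [2.372, 2.06, -0.001]
wrist_force: [0.1, -0.4, -0.8]
width: 1.001
finger_force: 0.0
t: 2.1
position: [393.8, 208.2, 214.5]
ee_rot: [-2.372, -2.059, 0.001]
wrist_force: [0.4, 1.3, -0.5]
width: 0.998
finger_force: 0.0
t: 2.5
position: [436.2, 129.1, 206.5]
ee_rot: [2.376, 2.056, -0.002]
wrist_force: [-1.0, 0.4, 1.3]
width: 1.004
finger_force: 0.0
t 2.5 pos [435.7 130.2 206.8] yaw -8.2 tilt [-0.001 -0.   ] w 1.0 q [ 0.29 -0.15 -0.12  1.6  -0.    2.01]
turn -0.0013 (world 0.2) then shift [-0.007  0.014  0.27 ]
[435.8 135.   30.4  49.7  82.6] [436.1 135.3  43.8] 43.78399733861107 909
[448. 213. 337.] [[0.99, -0.14, -0.0], [-0.14, -0.94, 0.32], [-0.05, -0.32, -0.95]]
```

View pics/w1.png

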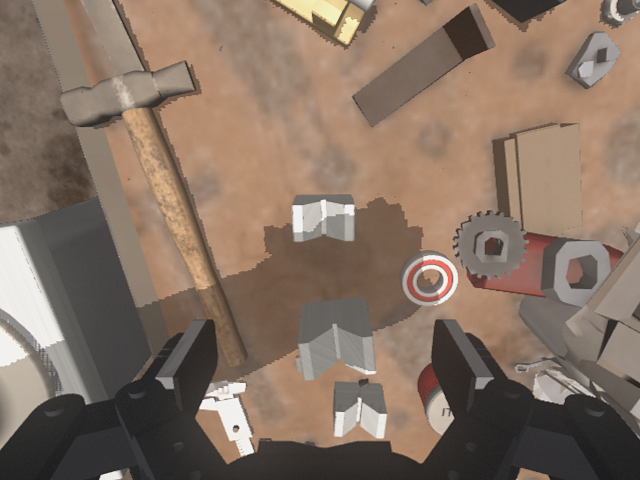

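Wrist view: low V-block A is at pixels (324,218), the tall one at (337,335) and low block B at (360,408). The fingers are clear and A is at (436,135), yaw -7.4°.

```bash
python3 - <<'E'
from h import *
go(436,135,16,-7.4)
E
```

```text
t 2.5 pos [435.7 130.2 206.8] yaw -8.2 tilt [-0.001 -0.   ] w 1.0 q [ 0.29 -0.15 -0.12  1.6  -0.    2.01]
turn -0.0047 (world 0.8) then shift [ 1.94e-01 -4.00e-03  7.63e+00]
```

```bash
python3 -m handwheel '[{"jaw":100,"translation":[0.19,0,0.95],"dr":[0,0,-0.005]},{"jaw":100,"translation":[0,0,0.95],"dr":[0,0,0]},{"jaw":100,"translation":[0,0,0.95],"dr":[0,0,0]},{"jaw":100,"translation":[0,0,0.95],"dr":[0,0,0]},{"jaw":100,"translation":[0,0,0.95],"dr":[0,0,0]}]' >/dev/null
python3 -m handwheel '[{"jaw":100,"translation":[0,0,0.95],"dr":[0,0,0]},{"jaw":100,"translation":[0,0,0.95],"dr":[0,0,0]},{"jaw":100,"translation":[0,0,0.95],"dr":[0,0,0]},{"jaw":100,"translation":[0,0,0],"dr":[0,0,0]}]'
python3 -m handwheel '[{"jaw":0,"translation":[0,0,0],"dr":[0,0,0]},{"jaw":0,"translation":[0,0,0],"dr":[0,0,0]},{"jaw":0,"translation":[0,0,0],"dr":[0,0,0]},{"jaw":0,"translation":[0,0,0],"dr":[0,0,0]},{"jaw":0,"translation":[0,0,0],"dr":[0,0,0]}]' 60
python3 -m handwheel '[{"jaw":0,"translation":[0,0,0],"dr":[0,0,0]},{"jaw":0,"translation":[0,0,0],"dr":[0,0,0]},{"jaw":0,"translation":[0,0,0],"dr":[0,0,0]}]'
python3 -c "
from h import *
go(*plate(-45,-73),160,10.4)"
```

```text
t: 3.45
position: [433.7, 136.3, 14.4]
ee_rot: [-2.353, -2.078, 0.007]
wrist_force: [-0.3, 0.1, -0.4]
width: 1.002
finger_force: 0.0
t: 3.95
position: [437.0, 136.6, 19.0]
ee_rot: [2.356, 2.078, 0.004]
wrist_force: [-2.0, 0.4, 6.8]
width: 0.58
finger_force: 63.5
t: 4.25
position: [436.9, 136.6, 19.0]
ee_rot: [2.356, 2.078, 0.004]
wrist_force: [-1.6, 1.4, 4.6]
width: 0.573
finger_force: 63.5
t 4.2 pos [436.9 136.6  19. ] yaw -7.2 tilt [0.002 0.001] w 0.57 q [ 0.3  -0.1  -0.45  1.23  0.    2.  ]
turn -0.0976 (world 17.6) then shift [-21.351  -1.406  -5.663]
```

```bash
python3 -m handwheel '[{"jaw":0,"translation":[0,0,-0.95],"dr":[0,0,0]},{"jaw":0,"translation":[0,0,-0.95],"dr":[0,0,0]},{"jaw":0,"translation":[0,0,-0.95],"dr":[0,0,0]},{"jaw":0,"translation":[0,0,-0.95],"dr":[0,0,0]},{"jaw":0,"translation":[0,0,-0.95],"dr":[0,0,0]}]'
python3 -m handwheel '[{"jaw":0,"translation":[0,0,-0.95],"dr":[0,0,0]},{"jaw":0,"translation":[0,0,0],"dr":[0,0,-0.0325]},{"jaw":0,"translation":[0,0,0],"dr":[0,0,-0.0325]},{"jaw":0,"translation":[0,0,0],"dr":[0,0,-0.0325]}]'
for i in 1; do python3 -m handwheel '[{"jaw":0,"translation":[-0.97,-0.06,0],"dr":[0,0,0]},{"jaw":0,"translation":[-0.97,-0.06,0],"dr":[0,0,0]},{"jaw":0,"translation":[-0.97,-0.06,0],"dr":[0,0,0]},{"jaw":0,"translation":[-0.97,-0.06,0],"dr":[0,0,0]},{"jaw":0,"translation":[-0.97,-0.06,0],"dr":[0,0,0]}]'; done
python3 -m handwheel '[{"jaw":0,"translation":[-0.97,-0.06,0],"dr":[0,0,0]},{"jaw":0,"translation":[-0.97,-0.06,0],"dr":[0,0,0]},{"jaw":0,"translation":[-0.97,-0.06,0],"dr":[0,0,0]},{"jaw":0,"translation":[-0.97,-0.06,0],"dr":[0,0,0]},{"jaw":0,"translation":[-0.97,-0.06,0],"dr":[0,0,0]}]'
python3 -m handwheel '[{"jaw":0,"translation":[-0.97,-0.06,0],"dr":[0,0,0]},{"jaw":0,"translation":[-0.97,-0.06,0],"dr":[0,0,0]},{"jaw":0,"translation":[-0.97,-0.06,0],"dr":[0,0,0]},{"jaw":0,"translation":[-0.97,-0.06,0],"dr":[0,0,0]},{"jaw":0,"translation":[-0.97,-0.06,0],"dr":[0,0,0]}]'
python3 -m handwheel '[{"jaw":0,"translation":[-0.97,-0.06,0],"dr":[0,0,0]},{"jaw":0,"translation":[-0.97,-0.06,0],"dr":[0,0,0]},{"jaw":0,"translation":[0,0,0],"dr":[0,0,0]}]'
python3 - <<'E'
from h import *
c=shot('wrist','w2.png');np.savez('w2.npz',**c)
go(*plate(-45,-73),160,10.4)
P=cloud(c).reshape(-1,3)
q=sel(P,380,660,-470,-130,30,40);print(rect(q),np.median(q[:,2]))
q=sel(P,380,560,-480,-380,68,82);print('screw',len(q),q.mean(0) if len(q) else 0)
E
```

```text
t: 4.75
position: [436.0, 136.1, 137.5]
ee_rot: [2.356, 2.078, 0.001]
wrist_force: [0.3, 0.4, -3.5]
width: 0.578
finger_force: 63.5
t: 5.15
position: [436.2, 136.1, 160.4]
ee_rot: [2.006, 2.417, 0.001]
wrist_force: [0.3, 0.9, -4.4]
width: 0.58
finger_force: 63.9
t: 5.65
position: [450.6, 14.5, 160.2]
ee_rot: [2.011, 2.413, 0.001]
wrist_force: [-0.8, 0.5, -3.8]
width: 0.577
finger_force: 63.8
t: 6.15
position: [465.0, -106.1, 160.2]
ee_rot: [2.012, 2.413, 0.0]
wrist_force: [0.9, -0.1, -3.5]
width: 0.576
finger_force: 63.8
t: 6.65
position: [479.4, -226.8, 160.2]
ee_rot: [2.012, 2.413, 0.0]
wrist_force: [0.9, 0.6, -3.0]
width: 0.576
finger_force: 63.8
t: 6.95
position: [485.2, -276.2, 159.7]
ee_rot: [2.014, 2.411, -0.001]
wrist_force: [0.6, -0.8, -3.0]
width: 0.578
finger_force: 63.7
t 7.0 pos [ 485.  -274.9  159.7] yaw 10.3 tilt [-0.001  0.   ] w 0.58 q [-0.52  0.09  0.02  1.5   0.    0.88]
turn -0.0008 (world 0.1) then shift [-4.819 -0.34  -0.016]
[ 526.4 -296.5  188.6  299.1   10.4] 34.069260016782906
screw 0 0
```

View pics/w2.png

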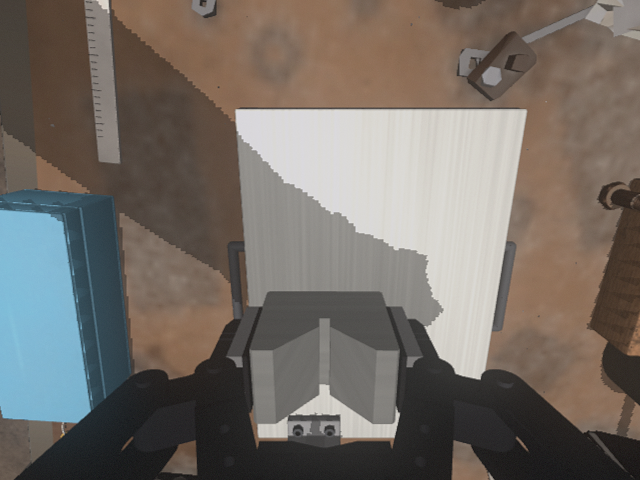

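Wrist view: block A is held squarely. The plate's +y corners are at (237,108) and (526,108), and the bracket is at (313,430).

```bash
cat >> h.py <<'E'
def ray(c,u,v,z):
    d=c['R'].T@np.linalg.inv(c['K'])@[u,v,1.];o=-c['R'].T@c['t'];return (o+d*(z-o[2])/d[2]).round(1)
E
python3 - <<'E'
from h import *
c=np.load('w2.npz')
print(ray(c,237,109,35),ray(c,526,109,35),plate(-95,135),plate(95,135))
# edges: left edge / right edge further down
print(ray(c,247,240,35))
W=cloud(c)
for u,v in((292,430),(335,430),(313,430),(313,419),(313,441)): print(W[v,u].round(1))
E
```

```text
[ 414.6 -196.7   35. ] [ 595.6 -163.9   35. ] [ 411.69062566 -199.36717024] [ 598.56920512 -165.06853264]
[ 430.8 -282.7   35. ]
[ 487.6 -438.5   42. ]
[ 522.7 -431.6   42.5]
[ 504.9 -435.8   41.6]
[ 503.1 -425.8   40.2]
[ 505.8 -439.9   48.8]
```

```bash
python3 -m handwheel '[{"jaw":0,"translation":[-0.96,-0.07,0],"dr":[0,0,0]},{"jaw":0,"translation":[-0.96,-0.07,0],"dr":[0,0,0]},{"jaw":0,"translation":[-0.96,-0.07,0],"dr":[0,0,0]},{"jaw":0,"translation":[-0.96,-0.07,0],"dr":[0,0,0]},{"jaw":0,"translation":[-0.96,-0.06,0],"dr":[0,0,0]}]'
python3 -m handwheel '[{"jaw":0,"translation":[0,0,0],"dr":[0,0,0]},{"jaw":0,"translation":[0,0,0.95],"dr":[0,0,0]},{"jaw":0,"translation":[0,0,0.95],"dr":[0,0,0]},{"jaw":0,"translation":[0,0,0.95],"dr":[0,0,0]},{"jaw":0,"translation":[0,0,0.75],"dr":[0,0,0]}]'
python3 -m handwheel '[{"jaw":0,"translation":[0,0,0.3],"dr":[0,0,0]},{"jaw":0,"translation":[0,0,0.2],"dr":[0,0,0]},{"jaw":0,"translation":[0,0,0],"dr":[0,0,0]},{"jaw":0,"translation":[0,0,0],"dr":[0,0,0]}]'
python3 -c "
from h import *
go(*plate(-45,-73),54,10.4)"
```

```text
t: 7.5
position: [498.7, -393.5, 160.1]
ee_rot: [-2.011, -2.414, -0.0]
wrist_force: [0.5, 0.6, -2.9]
width: 0.577
finger_force: 63.7
t: 8.0
position: [498.3, -391.9, 68.5]
ee_rot: [-2.01, -2.413, -0.0]
wrist_force: [-0.9, -0.4, -2.8]
width: 0.574
finger_force: 63.8
t: 8.4
position: [498.9, -393.7, 58.5]
ee_rot: [2.01, 2.412, 0.0]
wrist_force: [-0.1, -0.6, -3.8]
width: 0.576
finger_force: 63.7
t 8.4 pos [ 498.9 -393.7   58.5] yaw 10.4 tilt [ 0.001 -0.001] w 0.58 q [-0.67  0.29  0.06  1.34  0.    0.72]
turn -0.0001 (world 0.0) then shift [-0.046 -0.03   0.179]
```

```bash
python3 -m handwheel '[{"jaw":0,"translation":[-0.04,-0.03,0.1],"dr":[0,0,0]},{"jaw":0,"translation":[0,0,0.05],"dr":[0,0,0]},{"jaw":0,"translation":[0,0,0],"dr":[0,0,0]}]'
python3 -m handwheel '[{"jaw":0,"translation":[0,0,0.04],"dr":[0,0,0]},{"jaw":0,"translation":[0,0,0],"dr":[0,0,0]},{"jaw":0,"translation":[0,0,0],"dr":[0,0,0]}]'
```

```text
t: 8.7
position: [498.1, -395.0, 54.1]
ee_rot: [2.011, 2.412, -0.0]
wrist_force: [0.3, -0.1, -0.6]
width: 0.575
finger_force: 63.7
t: 9.0
position: [498.1, -395.1, 54.0]
ee_rot: [2.011, 2.412, -0.0]
wrist_force: [-2.6, 0.5, 5.9]
width: 0.578
finger_force: 64.8
```

```bash
python3 -m handwheel '[{"jaw":100,"translation":[0,0,0],"dr":[0,0,0]},{"jaw":100,"translation":[0,0,0],"dr":[0,0,0]},{"jaw":100,"translation":[0,0,0],"dr":[0,0,0]},{"jaw":100,"translation":[0,0,0],"dr":[0,0,0]},{"jaw":100,"translation":[0,0,0],"dr":[0,0,0]}]'
python3 -m handwheel '[{"jaw":100,"translation":[0,0,-0.5],"dr":[0,0,0]},{"jaw":100,"translation":[0,0,-0.95],"dr":[0,0,0]},{"jaw":100,"translation":[0,0,-0.95],"dr":[0,0,0]},{"jaw":100,"translation":[0,0,-0.95],"dr":[0,0,0]},{"jaw":100,"translation":[0,0,-0.95],"dr":[0,0,0]}]'
python3 -c "
from h import *
go(442,-77,200,-10)"
```

```text
t: 9.5
position: [497.9, -394.7, 52.4]
ee_rot: [-2.012, -2.413, -0.0]
wrist_force: [0.2, -0.4, 0.1]
width: 0.999
finger_force: 0.0
t: 10.0
position: [497.9, -394.7, 162.1]
ee_rot: [2.011, 2.412, 0.0]
wrist_force: [1.0, -0.5, -0.3]
width: 1.0
finger_force: 0.0
t 10.0 pos [ 497.9 -394.7  162.1] yaw 10.4 tilt [ 0.001 -0.001] w 1.0 q [-0.67  0.28  0.24  1.53 -0.    0.72]
turn 0.1132 (world -20.4) then shift [12.125 -4.407 -1.523]
```

```bash
python3 -m handwheel '[{"jaw":100,"translation":[0,0,0],"dr":[0,0,0.0377]},{"jaw":100,"translation":[0,0,0],"dr":[0,0,0.0377]},{"jaw":100,"translation":[0,0,0],"dr":[0,0,0.0377]},{"jaw":100,"translation":[0.93,-0.34,-0.117],"dr":[0,0,0]},{"jaw":100,"translation":[0.93,-0.34,-0.117],"dr":[0,0,0]}]' >/dev/null
python3 -m handwheel '[{"jaw":100,"translation":[0.93,-0.34,-0.117],"dr":[0,0,0]},{"jaw":100,"translation":[0.93,-0.34,-0.117],"dr":[0,0,0]},{"jaw":100,"translation":[0.93,-0.34,-0.117],"dr":[0,0,0]},{"jaw":100,"translation":[0.93,-0.34,-0.117],"dr":[0,0,0]},{"jaw":100,"translation":[0.93,-0.34,-0.117],"dr":[0,0,0]}]' >/dev/null
python3 -m handwheel '[{"jaw":100,"translation":[0.93,-0.34,-0.117],"dr":[0,0,0]},{"jaw":100,"translation":[0.93,-0.34,-0.117],"dr":[0,0,0]},{"jaw":100,"translation":[0.93,-0.34,-0.117],"dr":[0,0,0]},{"jaw":100,"translation":[0.93,-0.34,-0.117],"dr":[0,0,0]},{"jaw":100,"translation":[0.93,-0.34,-0.117],"dr":[0,0,0]}]' >/dev/null
python3 -m handwheel '[{"jaw":100,"translation":[0.93,-0.34,-0.117],"dr":[0,0,0]},{"jaw":100,"translation":[0,0,0],"dr":[0,0,0]}]'
python3 - <<'E'
from h import *
c=shot('wrist','w3.png');P=cloud(c).reshape(-1,3)
q=sel(P,390,500,-130,-30,42,48);r=rect(q);print(r,len(q))
go(r[0],r[1],17,r[4] if r[2]>r[3] else r[4]-90)
E
```

```text
t: 11.7
position: [441.3, -76.0, 199.8]
ee_rot: [2.403, 2.022, 0.003]
wrist_force: [-0.2, -0.6, 0.3]
width: 1.0
finger_force: 0.0
[442.1 -71.6  30.1  50.   78.7] 959
t 11.8 pos [441.6 -77.  199.4] yaw -9.9 tilt [ 0.002 -0.   ] w 1.0 q [-0.17 -0.17 -0.15  1.58 -0.    1.57]
turn 0.008 (world -1.4) then shift [ 0.215 -0.036  7.296]
```

```bash
python3 -m handwheel '[{"jaw":80,"translation":[0.21,-0.04,0.89],"dr":[0,0,0.008]},{"jaw":80,"translation":[0,0,0.89],"dr":[0,0,0]},{"jaw":80,"translation":[0,0,0.89],"dr":[0,0,0]},{"jaw":80,"translation":[0,0,0.89],"dr":[0,0,0]},{"jaw":80,"translation":[0,0,0.89],"dr":[0,0,0]}]' >/dev/null
python3 -m handwheel '[{"jaw":80,"translation":[0,0,0.89],"dr":[0,0,0]},{"jaw":80,"translation":[0,0,0.89],"dr":[0,0,0]},{"jaw":80,"translation":[0,0,0.89],"dr":[0,0,0]},{"jaw":80,"translation":[0,0,0],"dr":[0,0,0]}]'
python3 -m handwheel '[{"jaw":0,"translation":[0,0,0],"dr":[0,0,0]},{"jaw":0,"translation":[0,0,0],"dr":[0,0,0]},{"jaw":0,"translation":[0,0,0],"dr":[0,0,0]},{"jaw":0,"translation":[0,0,0],"dr":[0,0,0]},{"jaw":0,"translation":[0,0,0],"dr":[0,0,0]}]' 60
python3 -m handwheel '[{"jaw":0,"translation":[0,0,0],"dr":[0,0,0]},{"jaw":0,"translation":[0,0,0],"dr":[0,0,0]}]'
python3 -c "
from h import *
go(*plate(-45,63),160,10.4)"
```

```text
t: 12.65
position: [439.8, -73.0, 17.8]
ee_rot: [-2.43, -1.986, 0.005]
wrist_force: [-0.3, -0.6, -0.3]
width: 0.803
finger_force: 0.0
t: 13.15
position: [442.2, -72.8, 21.4]
ee_rot: [2.43, 1.988, 0.002]
wrist_force: [-1.9, -1.9, 6.9]
width: 0.578
finger_force: 63.8
t: 13.35
position: [442.3, -72.8, 21.4]
ee_rot: [2.43, 1.988, 0.002]
wrist_force: [-0.7, -2.4, 6.2]
width: 0.579
finger_force: 63.8
t 13.3 pos [442.3 -72.8  21.4] yaw -11.4 tilt [ 0.002 -0.001] w 0.58 q [-0.16 -0.13 -0.47  1.23 -0.    1.61]
turn -0.1213 (world 21.8) then shift [-7.644 -0.106 -5.534]
```

```bash
python3 -m handwheel '[{"jaw":0,"translation":[0,0,-0.95],"dr":[0,0,0]},{"jaw":0,"translation":[0,0,-0.95],"dr":[0,0,0]},{"jaw":0,"translation":[0,0,-0.95],"dr":[0,0,0]},{"jaw":0,"translation":[0,0,-0.95],"dr":[0,0,0]},{"jaw":0,"translation":[0,0,-0.95],"dr":[0,0,0]}]' >/dev/null
python3 -m handwheel '[{"jaw":0,"translation":[0,0,-0.8],"dr":[0,0,0]},{"jaw":0,"translation":[0,0,0],"dr":[0,0,-0.0404]},{"jaw":0,"translation":[0,0,0],"dr":[0,0,-0.0404]},{"jaw":0,"translation":[0,0,0],"dr":[0,0,-0.0404]},{"jaw":0,"translation":[-0.955,-0.013,0],"dr":[0,0,0]}]'
python3 -m handwheel '[{"jaw":0,"translation":[-0.955,-0.013,0],"dr":[0,0,0]},{"jaw":0,"translation":[-0.955,-0.013,0],"dr":[0,0,0]},{"jaw":0,"translation":[-0.955,-0.013,0],"dr":[0,0,0]},{"jaw":0,"translation":[-0.955,-0.013,0],"dr":[0,0,0]},{"jaw":0,"translation":[-0.955,-0.013,0],"dr":[0,0,0]}]'
python3 -m handwheel '[{"jaw":0,"translation":[-0.955,-0.013,0],"dr":[0,0,0]},{"jaw":0,"translation":[-0.955,-0.013,0],"dr":[0,0,0]},{"jaw":0,"translation":[0,0,0],"dr":[0,0,0]}]'
python3 -c "
from h import *
go(*plate(-45,63),56,10.4)
W=cloud(shot('wrist','w4.png')).reshape(-1,3)
q=sel(W,440,560,-440,-350,73,83);print(rect(q) if len(q)>5 else 0,len(q))
q=sel(W,440,560,-480,-410,84,99);print(rect(q) if len(q)>5 else 0,len(q))
"
```

```text
t: 14.35
position: [445.2, -94.8, 159.0]
ee_rot: [-2.002, -2.42, -0.001]
wrist_force: [0.4, -0.0, -3.3]
width: 0.579
finger_force: 63.8
t: 14.85
position: [465.2, -214.6, 158.7]
ee_rot: [-2.011, -2.413, 0.0]
wrist_force: [1.0, 0.6, -3.4]
width: 0.576
finger_force: 63.8
t: 15.15
position: [473.3, -262.9, 158.2]
ee_rot: [-2.013, -2.411, 0.001]
wrist_force: [-0.0, 0.5, -3.4]
width: 0.578
finger_force: 63.7
t 15.2 pos [ 473.3 -262.9  158.2] yaw 10.3 tilt [-0.001 -0.   ] w 0.58 q [-0.51  0.05 -0.02  1.5  -0.    0.88]
turn -0.0007 (world 0.1) then shift [0.063 0.037 4.087]
[ 498.  -390.8   49.9   20.7   10.7] 799
0 0
```

View pics/w4.png

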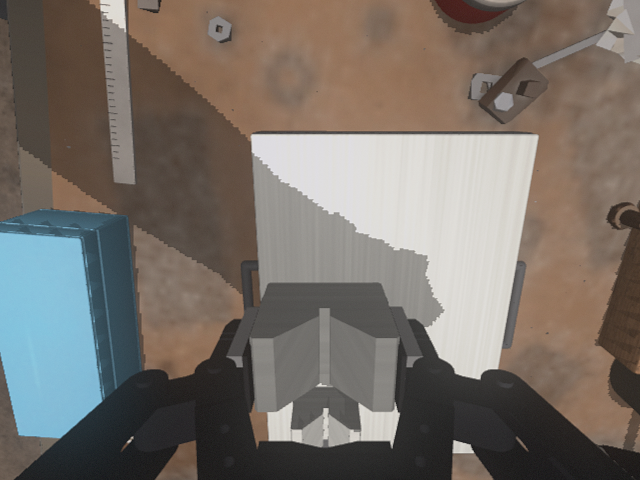

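Wrist view: block B is held in front at (325,370), with block A standing below it in line at (325,425).

```bash
python3 -m handwheel '[{"jaw":0,"translation":[0.06,0.04,0.95],"dr":[0,0,0]},{"jaw":0,"translation":[0,0,0.95],"dr":[0,0,0]},{"jaw":0,"translation":[0,0,0.95],"dr":[0,0,0]},{"jaw":0,"translation":[0,0,0.7],"dr":[0,0,0]},{"jaw":0,"translation":[0,0,0.4],"dr":[0,0,0]}]' >/dev/null
python3 -m handwheel '[{"jaw":0,"translation":[0,0,0.08],"dr":[0,0,0]},{"jaw":0,"translation":[0,0,0],"dr":[0,0,0]},{"jaw":0,"translation":[0,0,0],"dr":[0,0,0]}]'
python3 -m handwheel '[{"jaw":0,"translation":[0,0,0.05],"dr":[0,0,0]},{"jaw":0,"translation":[0,0,0],"dr":[0,0,0]},{"jaw":0,"translation":[0,0,0],"dr":[0,0,0]}]'
```

```text
t: 16.0
position: [474.6, -259.3, 59.2]
ee_rot: [2.01, 2.412, 0.001]
wrist_force: [-0.6, 0.7, -3.3]
width: 0.575
finger_force: 63.8
t: 16.3
position: [474.1, -259.3, 57.1]
ee_rot: [2.011, 2.413, 0.0]
wrist_force: [-0.7, 0.4, -4.0]
width: 0.577
finger_force: 63.8
```

```bash
python3 -m handwheel '[{"jaw":0,"translation":[0,0,0.05],"dr":[0,0,0]},{"jaw":0,"translation":[0,0,0],"dr":[0,0,0]},{"jaw":0,"translation":[0,0,0],"dr":[0,0,0]}]'
python3 -m handwheel '[{"jaw":100,"translation":[0,0,0],"dr":[0,0,0]},{"jaw":100,"translation":[0,0,0],"dr":[0,0,0]},{"jaw":100,"translation":[0,0,0],"dr":[0,0,0]},{"jaw":100,"translation":[0,0,0],"dr":[0,0,0]},{"jaw":100,"translation":[0,0,0],"dr":[0,0,0]}]'
python3 -m handwheel '[{"jaw":100,"translation":[0,0,-0.5],"dr":[0,0,0]},{"jaw":100,"translation":[0,0,-0.95],"dr":[0,0,0]},{"jaw":100,"translation":[0,0,-0.95],"dr":[0,0,0]},{"jaw":100,"translation":[0,0,-0.95],"dr":[0,0,0]},{"jaw":100,"translation":[0,0,-0.95],"dr":[0,0,0]}]'
python3 -m handwheel '[{"jaw":100,"translation":[0,0,-0.9],"dr":[0,0,0]},{"jaw":100,"translation":[0,0,-0.95],"dr":[0,0,0]},{"jaw":100,"translation":[0,0,-0.95],"dr":[0,0,0]},{"jaw":100,"translation":[0,0,0],"dr":[0,0,0]}]'
cat > chk.py <<'E'
from h import *
c=shot('wrist','w5.png');W=cloud(c).reshape(-1,3);np.savez('w5.npz',**c)
def loc(p): d=np.asarray(p)[:2]-PL;return np.round([d[0]*np.cos(PY)+d[1]*np.sin(PY),-d[0]*np.sin(PY)+d[1]*np.cos(PY)],1)
for b in ((430,520,-300,-220,76,84),(440,560,-425,-345,76,84)):
    q=sel(W,*b);r=rect(q);print(r,loc(r[:2]),len(q),np.median(q[:,2]))
q=sel(W,440,560,-500,-400,85,100)
if len(q)>4: r=rect(q);print('bracket',r,loc(r[:2]),len(q))
go(412,331,200,53)
E
python3 chk.py
```

```text
t: 16.6
position: [474.2, -259.3, 56.4]
ee_rot: [2.011, 2.413, 0.0]
wrist_force: [-2.8, 1.6, 6.4]
width: 0.575
finger_force: 64.5
t: 17.1
position: [474.1, -259.2, 55.5]
ee_rot: [-2.011, -2.413, -0.0]
wrist_force: [0.2, -0.1, 0.6]
width: 1.003
finger_force: 0.0
t: 17.6
position: [474.0, -259.2, 165.1]
ee_rot: [2.011, 2.413, 0.0]
wrist_force: [0.4, -0.1, -0.0]
width: 1.002
finger_force: 0.0
t: 18.0
position: [474.9, -259.6, 237.4]
ee_rot: [2.008, 2.409, 0.002]
wrist_force: [0.3, 0.6, 0.5]
width: 1.001
finger_force: 0.0
[ 474.5 -257.7   50.    30.6   10.4] [-43.8  66.3] 1027 78.72457779056708
[ 500.1 -403.    50.    45.3    9.8] [-44.8 -81.2] 747 78.70083994161963
bracket [ 508.5 -450.7   43.9   24.6   11. ] [ -45.2 -129.7] 867
t 18.1 pos [ 474.6 -259.5  235.4] yaw 10.4 tilt [ 0.003 -0.002] w 1.0 q [-0.5   0.06  0.13  1.64  0.    0.89]
turn -0.2367 (world 42.6) then shift [16.219 17.355  1.369]
```

View pics/w5.png

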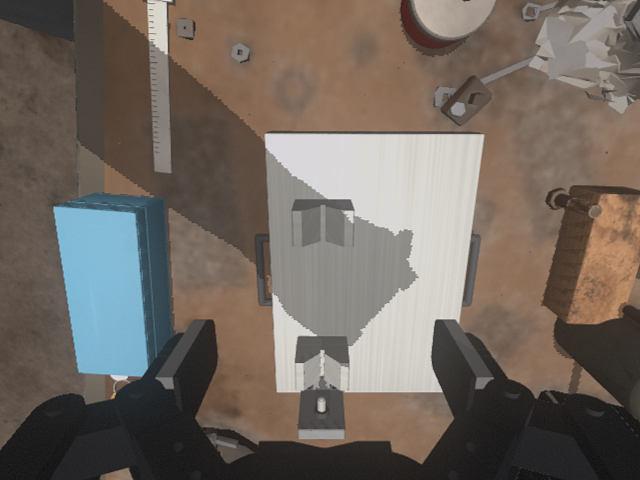

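Wrist view: both blocks stand on the plate at (323,222) and (322,362), the bracket is at (321,413) and the screw stub at (321,405). Now checking the screw tip against the blocks.

```bash
python3 - <<'E'
from h import *
c=np.load('w5.npz');W=cloud(c)
def L(P): d=P[...,:2]-PL;return np.stack([d[...,0]*np.cos(PY)+d[...,1]*np.sin(PY),-d[...,0]*np.sin(PY)+d[...,1]*np.cos(PY),P[...,2]],-1)
l=L(W)
for v in range(376,440,2): print(v,l[v,321].round(1),l[v,308].round(1))
q=l.reshape(-1,3);b=q[(abs(q[:,0]+45)<22)&(q[:,1]<-95)&(q[:,2]>92)&(q[:,2]<101)];print(np.percentile(b,[1,50,99],axis=0).round(1))
p=q[(abs(q[:,0])<90)&(q[:,1]<160)&(abs(q[:,2]-34)<4)];print('plate',np.percentile(p,[.2,99.8],axis=0).round(1))
a=q[(abs(q[:,0]+45)<30)&(abs(q[:,0]+45)>18)&(q[:,1]<-40)&(q[:,1]>-100)&(q[:,2]>75)&(q[:,2]<83)];print('A',np.percentile(a,[1,99],axis=0).round(1))
E
```

```text
376 [ -45.9 -104.5   40. ] [-57.8 -77.2  75.3]
378 [ -45.9 -104.9   42.7] [-57.8 -79.1  75.7]
380 [ -45.9 -107.6   42.4] [-57.8 -81.   76.1]
382 [ -45.9 -110.7   41.7] [-57.9 -84.8  74.1]
384 [ -45.9 -113.    41.9] [-57.8 -85.5  76.1]
386 [ -45.9 -115.9   41.5] [-57.9 -88.8  74.8]
388 [ -45.9 -118.2   41.7] [ -59.3 -114.2   46.5]
390 [ -45.9 -119.9   42.7] [ -59.5 -119.9   42.7]
392 [ -45.9 -118.8   47.2] [ -59.4 -119.6   46.2]
394 [ -45.9 -119.1   49.7] [ -59.3 -119.6   49.1]
396 [ -45.7 -100.    75.1] [ -59.1 -118.9   52.9]
398 [-45.7 -99.6  78.3] [ -59.  -119.4   55.3]
400 [ -45.7 -101.2   79.1] [ -59.  -119.6   57.9]
402 [ -45.7 -102.    80.9] [ -58.9 -119.8   60.5]
404 [ -45.7 -104.5   80.6] [ -58.8 -120.1   62.9]
406 [ -45.7 -107.2   80.2] [ -58.6 -119.1   66.8]
408 [ -45.7 -110.5   79.1] [ -58.5 -118.6   70. ]
410 [ -45.7 -111.4   80.7] [ -58.4 -118.9   72.4]
412 [ -45.8 -114.4   80. ] [ -58.3 -118.8   75.2]
414 [ -45.7 -114.8   82.1] [ -58.2 -119.3   77.2]
416 [ -45.7 -115.9   83.5] [ -58.1 -118.6   80.6]
418 [ -45.8 -118.7   83. ] [ -58.1 -119.4   82.2]
420 [ -45.7 -119.7   84.4] [ -58.  -119.4   84.7]
422 [ -45.7 -118.7   87.9] [ -57.9 -119.6   87. ]
424 [ -45.7 -119.1   90. ] [ -57.8 -119.4   89.6]
426 [ -45.7 -118.8   92.6] [ -57.7 -119.3   92.1]
428 [ -45.7 -119.7   94.1] [ -57.6 -119.9   93.9]
430 [ -45.7 -121.2   94.9] [ -57.6 -120.5   95.6]
432 [ -45.7 -122.9   95.6] [ -57.6 -122.5   95.9]
434 [ -45.7 -124.7   96.1] [ -57.6 -124.8   95.9]
436 [ -45.7 -127.4   95.7] [ -57.7 -127.4   95.7]
438 [ -45.7 -129.4   96.1] [ -57.7 -129.    96.5]
[[ -66.8 -130.    92.1]
 [ -45.7 -122.7   95.7]
 [ -23.7 -118.3   97.2]]
plate [[ -89.7 -128.3   31.9]
 [  89.6  137.4   36.4]]
A [[-69.6 -88.9  75.3]
 [-19.9 -59.1  80.6]]
```

```bash
python3 -m handwheel '[{"jaw":100,"translation":[0,0,0],"dr":[0,0,-0.0473]},{"jaw":100,"translation":[0,0,0],"dr":[0,0,-0.0473]},{"jaw":100,"translation":[0,0,0],"dr":[0,0,-0.0473]},{"jaw":100,"translation":[0,0,0],"dr":[0,0,-0.0473]},{"jaw":100,"translation":[0,0,0],"dr":[0,0,-0.0473]}]' >/dev/null
python3 -m handwheel '[{"jaw":100,"translation":[0.9,0.96,0.05],"dr":[0,0,0]},{"jaw":100,"translation":[0.9,0.96,0.05],"dr":[0,0,0]},{"jaw":100,"translation":[0.9,0.96,0.05],"dr":[0,0,0]},{"jaw":100,"translation":[0.9,0.96,0.05],"dr":[0,0,0]},{"jaw":100,"translation":[0.9,0.96,0.05],"dr":[0,0,0]}]'
python3 -m handwheel '[{"jaw":100,"translation":[0.9,0.96,0.05],"dr":[0,0,0]},{"jaw":100,"translation":[0.9,0.96,0.05],"dr":[0,0,0]},{"jaw":100,"translation":[0.9,0.96,0.05],"dr":[0,0,0]},{"jaw":100,"translation":[0.9,0.96,0.05],"dr":[0,0,0]},{"jaw":100,"translation":[0.9,0.96,0.05],"dr":[0,0,0]}]'
python3 -m handwheel '[{"jaw":100,"translation":[0.9,0.96,0.05],"dr":[0,0,0]},{"jaw":100,"translation":[0.9,0.96,0.05],"dr":[0,0,0]},{"jaw":100,"translation":[0.9,0.96,0.05],"dr":[0,0,0]},{"jaw":100,"translation":[0.9,0.96,0.05],"dr":[0,0,0]},{"jaw":100,"translation":[0.9,0.96,0.05],"dr":[0,0,0]}]' >/dev/null
python3 -m handwheel '[{"jaw":100,"translation":[0.9,0.96,0.05],"dr":[0,0,0]},{"jaw":100,"translation":[0.9,0.96,0.05],"dr":[0,0,0]},{"jaw":100,"translation":[0.9,0.96,0.05],"dr":[0,0,0]},{"jaw":100,"translation":[0,0,0],"dr":[0,0,0]}]'
cat > sh.py <<'E'
from h import *
import sys
c=shot('wrist',sys.argv[1]);np.savez('ws.npz',**c);W=cloud(c).reshape(-1,3)
go(412,331,190,53)
q=sel(W,310,530,230,440,48,72) ; m=q[:,:2].mean(0)
_,_,V=np.linalg.svd(q[:,:2]-m,full_matrices=False);d=V[0]*-np.sign(V[0][0]);n=np.array([-d[1],d[0]])
s=(q[:,:2]-m)@d;w=(q[:,:2]-m)@n
print('dir',np.degrees(np.arctan2(d[1],d[0])).round(2),m.round(1),len(q))
for a in np.arange(-110,120,5):
    k=(s>a)&(s<a+5)
    if k.sum()>4: print(a,k.sum(),w[k].min().round(1),w[k].max().round(1),q[k,2].max().round(1),(m+d*(a+2.5)).round(0))
E
python3 sh.py w6.png
```

```text
t: 19.05
position: [455.8, -94.4, 226.1]
ee_rot: [-0.998, -2.978, 0.0]
wrist_force: [0.6, 0.1, -0.3]
width: 0.996
finger_force: 0.0
t: 19.55
position: [438.3, 69.2, 219.9]
ee_rot: [-0.998, -2.978, 0.001]
wrist_force: [0.5, -0.4, 0.2]
width: 1.0
finger_force: 0.0
t: 20.45
position: [410.0, 332.2, 209.0]
ee_rot: [-0.993, -2.979, 0.002]
wrist_force: [0.0, 0.7, -0.8]
width: 1.001
finger_force: 0.0
t 20.5 pos [410.2 330.7 209.3] yaw 53.1 tilt [-0.002 -0.001] w 1.0 q [0.68 0.02 0.05 1.6  0.   1.32]
turn 0.0006 (world -0.1) then shift [-0.052  0.054  0.772]
dir 142.59 [409.4 349.3] 6111
-105 68 -6.7 6.5 52.0 [491. 287.]
-100 84 -7.5 7.5 52.0 [487. 290.]
-95 79 -7.4 7.5 52.4 [483. 293.]
-90 89 -8.1 7.6 51.8 [479. 296.]
-85 83 -7.1 7.6 52.5 [475. 299.]
-80 83 -7.8 6.9 52.5 [471. 302.]
-75 84 -7.6 7.7 52.7 [467. 305.]
-70 91 -7.5 7.0 52.1 [463. 308.]
-65 67 -7.3 6.2 51.9 [459. 311.]
-60 132 -12.3 11.4 56.2 [455. 314.]
-55 157 -12.1 12.2 56.1 [451. 317.]
-50 164 -12.7 12.3 56.1 [447. 320.]
-45 167 -12.7 12.3 56.3 [443. 323.]
-40 167 -12.4 12.4 56.1 [439. 326.]
-35 171 -12.3 12.4 56.0 [435. 330.
[... 186 characters left out ...]
87 -12.0 11.9 56.7 [411. 348.]
0 193 -12.6 12.0 56.2 [407. 351.]
5 137 -21.8 21.5 64.7 [403. 354.]
10 362 -21.7 21.4 65.6 [399. 357.]
15 365 -22.2 21.4 65.8 [395. 360.]
20 374 -22.0 21.4 65.7 [392. 363.]
25 455 -21.7 21.5 65.5 [388. 366.]
30 165 -11.6 11.5 55.7 [384. 369.]
35 117 -7.6 7.7 52.4 [380. 372.]
40 127 -7.5 7.8 52.3 [376. 375.]
45 132 -7.3 7.1 52.7 [372. 378.]
50 130 -7.8 7.1 53.4 [368. 381.]
55 132 -21.9 25.2 52.5 [364. 384.]
60 129 -27.5 7.3 52.3 [360. 387.]
65 137 -7.4 7.4 52.7 [356. 390.]
70 132 -7.8 7.5 52.5 [352. 393.]
75 78 -7.8 6.8 52.0 [348. 396.]
80 48 -4.7 4.8 50.1 [344. 399.]
85 48 -3.8 4.8 49.8 [340. 402.]
90 54 -4.3 3.6 50.2 [336. 405.]
95 33 -4.3 4.3 51.0 [332. 408.]
```

View pics/w6.png

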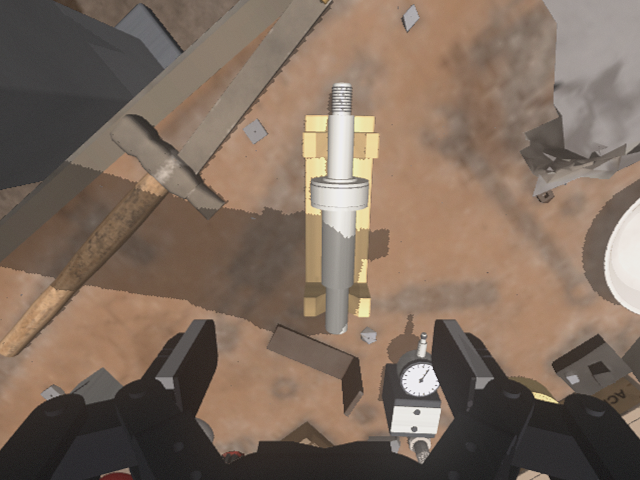

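Wrist view: the shaft lies upright in the picture, with thread at (341,97), collar at (340,193) and plain end at (336,330). The gauge is at bottom right, dial at (420,378), base at (413,415), plunger at (423,340).

```bash
python3 - <<'E'
from h import *
go(421,340.5,34,52.6)
c=np.load('ws.npz');W=cloud(c)
for u,v in((413,407),(413,417),(420,380),(423,338),(390,415),(436,415)): print(W[v,u].round(1))
print(ray(c,393,406,56),ray(c,437,408,56),ray(c,423,336,42),ray(c,420,378,54))
E
```

```text
t 20.5 pos [410.2 330.7 209.3] yaw 53.1 tilt [-0.002 -0.001] w 1.0 q [0.68 0.02 0.05 1.6  0.   1.32]
turn 0.0028 (world -0.5) then shift [-0.11   0.588  7.011]
[595.1 298.4  55.4]
[604.1 292.4  56.2]
[573.8 319.5  55.1]
[547.2 343.1  42.2]
[597.3 273.   47. ]
[615.4 310.8  55.8]
[582.6 284.4  56. ] [608.8 315.8  56. ] [545.6 344.2  42. ] [572.9 320.4  54. ]
```

```bash
python3 -m handwheel '[{"jaw":100,"translation":[-0.11,0.59,0.88],"dr":[0,0,0.003]},{"jaw":100,"translation":[0,0,0.88],"dr":[0,0,0]},{"jaw":100,"translation":[0,0,0.88],"dr":[0,0,0]},{"jaw":100,"translation":[0,0,0.88],"dr":[0,0,0]},{"jaw":100,"translation":[0,0,0],"dr":[0,0,0]}]'
python3 -m handwheel '[{"jaw":100,"translation":[0,0,0.88],"dr":[0,0,0]},{"jaw":100,"translation":[0,0,0.88],"dr":[0,0,0]},{"jaw":100,"translation":[0,0,0.88],"dr":[0,0,0]},{"jaw":100,"translation":[0,0,0.78],"dr":[0,0,0]},{"jaw":100,"translation":[0,0,0],"dr":[0,0,0]}]'
python3 -c "
from h import *
go(421,340.5,34,52.6)"
```

```text
t: 21.0
position: [420.9, 337.7, 119.4]
ee_rot: [-1.012, -2.971, 0.007]
wrist_force: [-0.1, -0.2, 0.1]
width: 0.997
finger_force: 0.0
t: 21.5
position: [421.3, 338.4, 35.6]
ee_rot: [-1.012, -2.972, 0.005]
wrist_force: [-0.4, -0.6, -0.2]
width: 1.002
finger_force: 0.0
t 21.5 pos [421.3 338.4  35.6] yaw 52.4 tilt [-0.003 -0.002] w 1.0 q [ 0.68  0.09 -0.22  1.26 -0.    1.33]
turn -0.0012 (world 0.2) then shift [0.06  0.061 0.065]
```

```bash
python3 -m handwheel '[{"jaw":0,"translation":[0.06,0.06,0.06],"dr":[0,0,0]},{"jaw":0,"translation":[0,0,0],"dr":[0,0,0]},{"jaw":0,"translation":[0,0,0],"dr":[0,0,0]},{"jaw":0,"translation":[0,0,0],"dr":[0,0,0]},{"jaw":0,"translation":[0,0,0],"dr":[0,0,0]}]' 80
python3 -m handwheel '[{"jaw":0,"translation":[0,0,0],"dr":[0,0,0]},{"jaw":0,"translation":[0,0,0],"dr":[0,0,0]},{"jaw":0,"translation":[0,0,0],"dr":[0,0,0]},{"jaw":0,"translation":[0,0,-0.2],"dr":[0,0,0]},{"jaw":0,"translation":[0,0,-0.5],"dr":[0,0,0]}]'
python3 -m handwheel '[{"jaw":0,"translation":[0,0,-0.95],"dr":[0,0,0]},{"jaw":0,"translation":[0,0,-0.95],"dr":[0,0,0]},{"jaw":0,"translation":[0,0,-0.95],"dr":[0,0,0]},{"jaw":0,"translation":[0,0,-0.95],"dr":[0,0,0]},{"jaw":0,"translation":[0,0,-0.95],"dr":[0,0,0]}]'
python3 -m handwheel '[{"jaw":0,"translation":[0,0,-0.95],"dr":[0,0,0]},{"jaw":0,"translation":[0,0,0],"dr":[0,0,0]}]'
python3 -c "
from h import *
go(*plate(-44.5,-3),180,10.4)"
```

```text
t: 22.0
position: [419.9, 339.2, 36.6]
ee_rot: [-1.012, -2.972, 0.009]
wrist_force: [-13.2, -17.2, 18.6]
width: 0.305
finger_force: 77.8
t: 22.5
position: [421.1, 341.2, 52.3]
ee_rot: [-1.012, -2.973, 0.003]
wrist_force: [-0.7, -0.2, -5.2]
width: 0.303
finger_force: 79.0
t: 23.0
position: [421.8, 341.9, 173.4]
ee_rot: [1.012, 2.974, 0.001]
wrist_force: [0.7, -0.6, -5.4]
width: 0.302
finger_force: 79.1
t: 23.2
position: [422.8, 342.8, 199.4]
ee_rot: [1.011, 2.971, 0.008]
wrist_force: [0.0, -0.4, -5.6]
width: 0.297
finger_force: 79.6
t 23.2 pos [422.8 342.8 199.4] yaw 52.4 tilt [0.004 0.004] w 0.3 q [0.68 0.06 0.06 1.57 0.   1.34]
turn 0.2335 (world -42.0) then shift [-26.771  -2.337   0.691]
```

```bash
python3 -m handwheel '[{"jaw":0,"translation":[0,0,0],"dr":[0,0,0.0467]},{"jaw":0,"translation":[0,0,0],"dr":[0,0,0.0467]},{"jaw":0,"translation":[0,0,0],"dr":[0,0,0.0467]},{"jaw":0,"translation":[0,0,0],"dr":[0,0,0.0467]},{"jaw":0,"translation":[0,0,0],"dr":[0,0,0.0467]}]' >/dev/null
python3 -m handwheel '[{"jaw":0,"translation":[-0.956,-0.083,0],"dr":[0,0,0]},{"jaw":0,"translation":[-0.956,-0.083,0],"dr":[0,0,0]},{"jaw":0,"translation":[-0.956,-0.083,0],"dr":[0,0,0]},{"jaw":0,"translation":[-0.956,-0.083,0],"dr":[0,0,0]},{"jaw":0,"translation":[-0.956,-0.083,0],"dr":[0,0,0]}]' >/dev/null
python3 -m handwheel '[{"jaw":0,"translation":[-0.956,-0.083,0],"dr":[0,0,0]},{"jaw":0,"translation":[-0.956,-0.083,0],"dr":[0,0,0]},{"jaw":0,"translation":[-0.956,-0.083,0],"dr":[0,0,0]},{"jaw":0,"translation":[-0.956,-0.083,0],"dr":[0,0,0]},{"jaw":0,"translation":[-0.956,-0.083,0],"dr":[0,0,0]}]'
python3 -m handwheel '[{"jaw":0,"translation":[-0.956,-0.083,0],"dr":[0,0,0]},{"jaw":0,"translation":[-0.956,-0.083,0],"dr":[0,0,0]},{"jaw":0,"translation":[-0.956,-0.083,0],"dr":[0,0,0]},{"jaw":0,"translation":[-0.956,-0.083,0],"dr":[0,0,0]},{"jaw":0,"translation":[-0.956,-0.083,0],"dr":[0,0,0]}]' >/dev/null
python3 -m handwheel '[{"jaw":0,"translation":[-0.956,-0.083,0],"dr":[0,0,0]},{"jaw":0,"translation":[-0.956,-0.083,0],"dr":[0,0,0]},{"jaw":0,"translation":[-0.956,-0.083,0],"dr":[0,0,0]},{"jaw":0,"translation":[-0.956,-0.083,0],"dr":[0,0,0]},{"jaw":0,"translation":[-0.956,-0.083,0],"dr":[0,0,0]}]'
python3 -m handwheel '[{"jaw":0,"translation":[-0.956,-0.083,0],"dr":[0,0,0]},{"jaw":0,"translation":[-0.956,-0.083,0],"dr":[0,0,0]},{"jaw":0,"translation":[-0.956,-0.083,0],"dr":[0,0,0]},{"jaw":0,"translation":[-0.956,-0.083,0],"dr":[0,0,0]},{"jaw":0,"translation":[-0.956,-0.083,0],"dr":[0,0,0]}]' >/dev/null
python3 -m handwheel '[{"jaw":0,"translation":[-0.956,-0.083,0],"dr":[0,0,0]},{"jaw":0,"translation":[-0.956,-0.083,0],"dr":[0,0,0]},{"jaw":0,"translation":[0,0,0],"dr":[0,0,0]},{"jaw":0,"translation":[0,0,0],"dr":[0,0,0]}]'
python3 - <<'E'
from h import *
go(*plate(-44.5,-3),80,10.4)
for n in('wrist','side','scene'): np.savez('s1_%s.npz'%n,**shot(n,'s1_%s.png'%n))
c=np.load('s1_wrist.npz');W=cloud(c)
# axis profile of the held shaft, relative to TCP in tool axes
s=bot.sense();M=Ro.from_rotvec(s['ee_rot']).as_matrix()
T=(W.reshape(-1,3)-s['position'])@M
q=T[(abs(T[:,1])<26)&(T[:,2]<10)&(T[:,2]>-40)&(abs(T[:,0])<140)]
for a in range(-120,130,5):
    k=q[(q[:,0]>a)&(q[:,0]<a+5)]
    if len(k)>5: print(a,len(k),k[:,1].min().round(1),k[:,1].max().round(1),k[:,2].min().round(1))
im=cv2.imread('pics/s1_wrist.png');sd=cv2.imread('pics/s1_side.png')[210:390,300:540]
cv2.imwrite('pics/s1.png',np.hstack([cv2.resize(im,(400,300)),cv2.resize(sd,(400,300))]))
E
```

```text
t: 24.7
position: [444.2, 102.1, 194.4]
ee_rot: [-2.011, -2.413, 0.001]
wrist_force: [0.8, 0.4, -5.8]
width: 0.305
finger_force: 79.4
t: 25.7
position: [466.9, -136.7, 194.4]
ee_rot: [-2.011, -2.413, 0.001]
wrist_force: [0.3, 0.6, -4.5]
width: 0.301
finger_force: 79.4
t: 26.6
position: [482.7, -303.0, 194.2]
ee_rot: [-2.011, -2.411, 0.0]
wrist_force: [0.4, 0.0, -5.3]
width: 0.3
finger_force: 79.5
t 26.6 pos [ 482.7 -303.   194.2] yaw 10.3 tilt [-0.002  0.001] w 0.3 q [-0.56  0.12  0.12  1.57  0.    0.83]
turn -0.0003 (world 0.1) then shift [-0.935 -0.02   4.567]
-45 17 -13.7 13.4 -9.5
-40 179 -13.5 13.9 -17.5
-35 653 -13.7 13.8 -18.2
-30 696 -13.7 13.5 -18.6
-25 723 -13.5 14.0 -18.5
-20 721 -13.8 13.8 -18.5
-15 758 -13.6 14.3 -23.7
-10 1032 -15.0 14.9 -39.9
-5 1150 -14.8 14.8 -34.4
0 1166 -14.7 14.7 -33.6
5 2337 -26.0 26.0 -38.1
10 4260 -26.0 26.0 -40.0
15 579 -23.2 23.0 -35.3
20 619 -22.4 22.2 -27.1
25 1707 -22.9 22.3 -27.8
30 1876 -22.7 22.7 -27.8
35 1936 -23.0 22.7 -27.9
40 3888 -22.9 22.8 -27.5
45 1258 -13.6 13.8 -18.5
50 867 -9.8 9.8 -14.4
55 881 -10.1 9.6 -14.7
60 937 -9.9 9.9 -14.7
65 962 -9.7 9.8 -14.5
70 1008 -10.0 9.6 -14.9
75 1041 -9.8 10.0 -15.6
80 1111 -10.1 9.8 -14.9
85 1132 -9.8 9.9 -14.7
90 888 -9.6 9.9 -14.1
95 917 -7.4 7.5 -12.8
100 918 -7.6 7.5 -12.6
105 1042 -7.6 7.4 -12.2
110 493 -7.4 7.2 -11.9
```

View pics/s1.png

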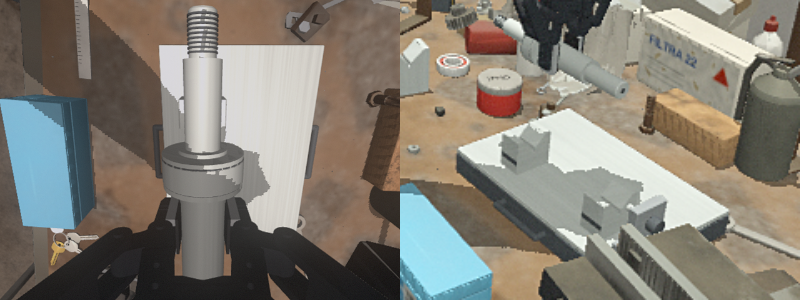

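View: the held shaft is centred and level, threaded end away from the stop. The two blocks stand in line with the bracket below it.

```bash
python3 -m handwheel '[{"jaw":0,"translation":[-0.93,-0.02,0],"dr":[0,0,0]},{"jaw":0,"translation":[0,0,0.95],"dr":[0,0,0]},{"jaw":0,"translation":[0,0,0.95],"dr":[0,0,0]},{"jaw":0,"translation":[0,0,0.95],"dr":[0,0,0]},{"jaw":0,"translation":[0,0,0],"dr":[0,0,0]}]'
python3 -m handwheel '[{"jaw":0,"translation":[0,0,0.8],"dr":[0,0,0]},{"jaw":0,"translation":[0,0,0.6],"dr":[0,0,0]},{"jaw":0,"translation":[0,0,0.3],"dr":[0,0,0]},{"jaw":0,"translation":[0,0,0],"dr":[0,0,0]},{"jaw":0,"translation":[0,0,0],"dr":[0,0,0]}]'
python3 -c "
from h import *
go(*plate(-44.5,-3),72.5,10.4)"
```

```text
t: 27.25
position: [485.4, -324.3, 120.9]
ee_rot: [-2.007, -2.41, 0.001]
wrist_force: [-0.3, -0.5, -5.9]
width: 0.304
finger_force: 79.6
t: 27.75
position: [487.0, -326.0, 82.5]
ee_rot: [2.011, 2.413, 0.0]
wrist_force: [0.1, 0.8, -5.1]
width: 0.299
finger_force: 80.0
t 27.8 pos [ 487.  -326.    82.5] yaw 10.4 tilt [ 0.001 -0.   ] w 0.3 q [-0.59  0.17 -0.04  1.36  0.    0.8 ]
turn -0.0 (world 0.0) then shift [ 0.007 -0.029  0.402]
```

```bash
python3 -m handwheel '[{"jaw":0,"translation":[0,0,0.15],"dr":[0,0,0]},{"jaw":0,"translation":[0,0,0.12],"dr":[0,0,0]},{"jaw":0,"translation":[0,0,0],"dr":[0,0,0]},{"jaw":0,"translation":[0,0,0],"dr":[0,0,0]}]'
python3 -m handwheel '[{"jaw":0,"translation":[0,0,0.06],"dr":[0,0,0]},{"jaw":0,"translation":[0,0,0],"dr":[0,0,0]},{"jaw":0,"translation":[0,0,0],"dr":[0,0,0]}]'
python3 -m handwheel '[{"jaw":0,"translation":[0,0,0.05],"dr":[0,0,0]},{"jaw":0,"translation":[0,0,0],"dr":[0,0,0]},{"jaw":0,"translation":[0,0,0],"dr":[0,0,0]}]'
python3 - <<'E'
from h import *
sd=shot('side')['pixels'][200:380,310:550,::-1]
cv2.imwrite('pics/s2.png',cv2.resize(sd,(800,600),interpolation=cv2.INTER_CUBIC))
E
```

```text
t: 28.15
position: [486.7, -326.0, 75.1]
ee_rot: [-2.011, -2.413, 0.0]
wrist_force: [0.1, -0.3, -4.7]
width: 0.298
finger_force: 80.0
t: 28.45
position: [486.8, -325.9, 73.5]
ee_rot: [-2.011, -2.413, -0.0]
wrist_force: [-0.1, -0.3, -4.6]
width: 0.299
finger_force: 80.0
t: 28.75
position: [486.8, -326.1, 72.7]
ee_rot: [2.011, 2.413, -0.0]
wrist_force: [-1.0, 1.1, -0.0]
width: 0.302
finger_force: 80.5
```

View pics/s2.png

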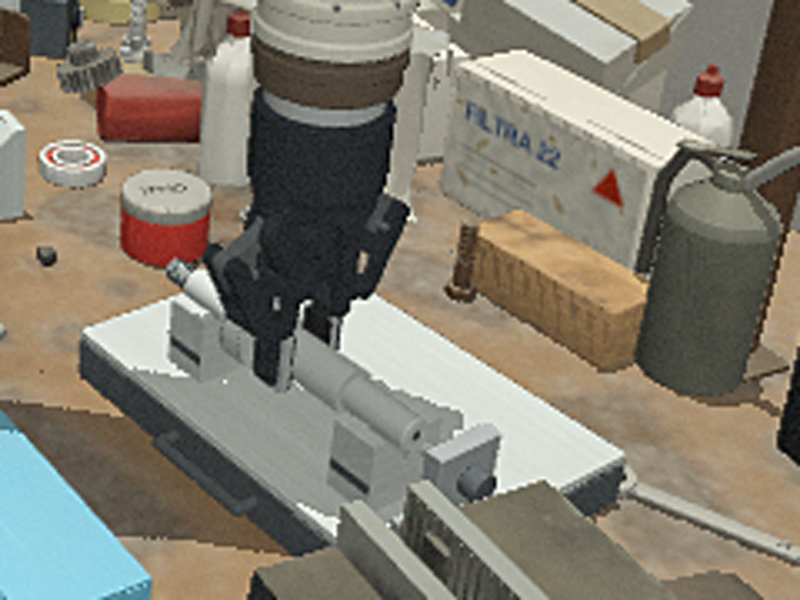

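Side view: the shaft lies in both vees, with the plain end (415,435) just short of the bracket (425,465). Release.

```bash
python3 -m handwheel '[{"jaw":0,"translation":[0,0,0.02],"dr":[0,0,0]},{"jaw":100,"translation":[0,0,0],"dr":[0,0,0]},{"jaw":100,"translation":[0,0,0],"dr":[0,0,0]},{"jaw":100,"translation":[0,0,0],"dr":[0,0,0]},{"jaw":100,"translation":[0,0,0],"dr":[0,0,0]}]'
python3 -m handwheel '[{"jaw":100,"translation":[0,0,0],"dr":[0,0,0]},{"jaw":100,"translation":[0,0,0],"dr":[0,0,0]},{"jaw":100,"translation":[0,0,-0.5],"dr":[0,0,0]},{"jaw":100,"translation":[0,0,-0.95],"dr":[0,0,0]},{"jaw":100,"translation":[0,0,-0.95],"dr":[0,0,0]}]'
python3 -m handwheel '[{"jaw":100,"translation":[0,0,-0.95],"dr":[0,0,0]},{"jaw":100,"translation":[0,0,-0.95],"dr":[0,0,0]},{"jaw":100,"translation":[0,0,-0.95],"dr":[0,0,0]},{"jaw":100,"translation":[0,0,-0.95],"dr":[0,0,0]},{"jaw":100,"translation":[0,0,-0.95],"dr":[0,0,0]}]'
python3 -m handwheel '[{"jaw":100,"translation":[0,0,0],"dr":[0,0,0]},{"jaw":100,"translation":[0,0,0],"dr":[0,0,0]}]'
cat > prof.py <<'E'
from h import *
c=shot('wrist','w7.png');np.savez('w7.npz',**c);W=cloud(c);d=W[...,:2]-PL
l=np.stack([d[...,0]*np.cos(PY)+d[...,1]*np.sin(PY),-d[...,0]*np.sin(PY)+d[...,1]*np.cos(PY),W[...,2]],-1).reshape(-1,3)
q=l[(l[:,0]>-75)&(l[:,0]<-15)&(l[:,2]>81.5)&(l[:,2]<105)]
for a in np.arange(-130,125,3):
    k=q[(q[:,1]>a)&(q[:,1]<a+3)]
    if len(k)>3: print(a,len(k),k[:,0].min().round(1),k[:,0].max().round(1),k[:,2].max().round(1))
p=l[(abs(l[:,0])<90)&(l[:,1]<160)&(abs(l[:,2]-34)<4)];print('plate',np.percentile(p,[.1,99.9],axis=0).round(1))
E
python3 prof.py
python3 -c "
from h import *
go(601,294,230,52.6)"
```

```text
t: 29.3
position: [486.9, -326.0, 71.8]
ee_rot: [2.011, 2.413, 0.0]
wrist_force: [0.3, 0.0, -0.1]
width: 0.958
finger_force: 0.0
t: 29.8
position: [486.6, -325.9, 133.2]
ee_rot: [-2.011, -2.413, 0.0]
wrist_force: [0.1, 0.6, -0.2]
width: 0.998
finger_force: 0.0
t: 30.3
position: [486.6, -325.9, 252.7]
ee_rot: [2.011, 2.413, 0.0]
wrist_force: [-1.1, -1.1, 0.3]
width: 0.999
finger_force: 0.0
t: 30.5
position: [487.0, -326.1, 251.4]
ee_rot: [2.01, 2.412, 0.0]
wrist_force: [0.3, 0.3, -0.5]
width: 1.002
finger_force: 0.0
-130 132 -67.0 -23.7 97.5
-127 134 -66.9 -23.8 97.8
-124 149 -67.3 -23.4 97.5
-121 522 -67.1 -23.7 97.6
-118 26 -50.0 -39.9 85.1
-115 32 -50.0 -40.8 84.7
-94 27 -52.6 -37.2 86.5
-91 55 -53.4 -36.4 87.9
-88 53 -52.5 -37.3 87.2
-85 55 -53.4 -36.4 87.0
-82 55 -53.4 -36.4 87.3
-79 57 -53.4 -36.5 87.3
-76 53 -53.3 -36.5 87.3
-73 64 -53.3 -36.5 87.6
-70 61 -53.3 -36.5 87.1
-67 52 -53.2 -36.5 87.0
-64 63 -53.2 -36.6 87.3
-61 61 -53.2 -36.6 87.8
-58 60 -53.2 -36.6 87.6
-55 61 -53.1 -36.6 87.8
-52 53 -52.2 -36.6 87.1
-49 46 -57.4 -32.4 90.5
-46 93 -57.3 -32.4 91.5
-43 99 -57.3 -31.
[... 740 characters left out ...]
 -52.2 -35.8 87.3
53 80 -52.2 -35.9 87.7
56 83 -52.1 -35.1 87.0
59 89 -52.1 -35.1 87.2
62 91 -52.1 -35.1 86.9
65 96 -52.1 -23.7 87.8
68 94 -52.0 -35.2 87.2
71 87 -52.0 -35.2 87.3
74 86 -52.0 -36.0 87.1
77 86 -52.0 -35.3 86.7
80 85 -51.9 -35.3 87.6
83 112 -51.9 -35.3 87.5
86 88 -52.6 -35.4 87.6
89 49 -48.9 -39.1 86.0
92 57 -48.8 -39.2 84.0
95 52 -49.6 -38.4 84.7
98 50 -48.1 -38.5 84.5
101 67 -49.5 -37.7 84.9
104 49 -48.0 -37.8 84.5
107 62 -49.5 -38.5 85.6
110 8 -48.0 -40.0 83.8
plate [[ -89.9 -129.1   31.7]
 [  89.9  137.4   36.4]]
t 30.6 pos [ 486.7 -325.9  250.4] yaw 10.4 tilt [-0.  0.] w 1.0 q [-0.59  0.18  0.29  1.69 -0.    0.8 ]
turn -0.2345 (world 42.2) then shift [11.429 22.475  0.818]
```

View pics/w7.png

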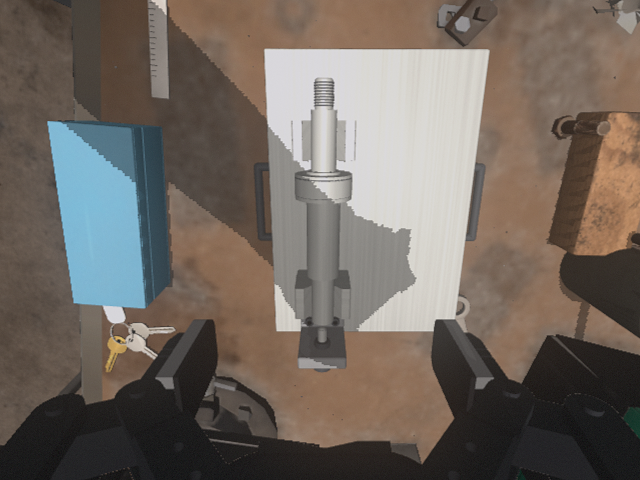

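Wrist view: the shaft lies in line with the screw (tip at (322,333)), collar at (323,186), blocks under both journals and plate edges as expected. Now to the gauge.

```bash
python3 -m handwheel '[{"jaw":100,"translation":[0,0,0],"dr":[0,0,-0.0429]},{"jaw":100,"translation":[0,0,0],"dr":[0,0,-0.0429]},{"jaw":100,"translation":[0,0,0],"dr":[0,0,-0.0429]},{"jaw":100,"translation":[0,0,0],"dr":[0,0,-0.0429]},{"jaw":100,"translation":[0,0,0],"dr":[0,0,-0.0429]}]'
python3 -c "
from h import *
go(610,288,240,49)"
```

```text
t: 31.05
position: [486.4, -325.7, 249.3]
ee_rot: [-1.091, -2.944, -0.001]
wrist_force: [-0.3, 0.6, -0.6]
width: 0.998
finger_force: 0.0
t 31.1 pos [ 486.4 -325.7  249.3] yaw 49.3 tilt [-0.002  0.001] w 1.0 q [-0.59  0.18  0.29  1.69 -0.    0.12]
turn 0.0017 (world -0.3) then shift [12.372 21.771  0.392]
```

```bash
python3 -m handwheel '[{"jaw":100,"translation":[0.56,0.99,0],"dr":[0,0,0]},{"jaw":100,"translation":[0.56,0.99,0],"dr":[0,0,0]},{"jaw":100,"translation":[0.56,0.99,0],"dr":[0,0,0]},{"jaw":100,"translation":[0.56,0.99,0],"dr":[0,0,0]},{"jaw":100,"translation":[0.56,0.99,0],"dr":[0,0,0]}]' >/dev/null
python3 -m handwheel '[{"jaw":100,"translation":[0.56,0.99,0],"dr":[0,0,0]},{"jaw":100,"translation":[0.56,0.99,0],"dr":[0,0,0]},{"jaw":100,"translation":[0.56,0.99,0],"dr":[0,0,0]},{"jaw":100,"translation":[0.56,0.99,0],"dr":[0,0,0]},{"jaw":100,"translation":[0.56,0.99,0],"dr":[0,0,0]}]'
python3 -m handwheel '[{"jaw":100,"translation":[0.56,0.99,0],"dr":[0,0,0]},{"jaw":100,"translation":[0.56,0.99,0],"dr":[0,0,0]},{"jaw":100,"translation":[0.56,0.99,0],"dr":[0,0,0]},{"jaw":100,"translation":[0.56,0.99,0],"dr":[0,0,0]},{"jaw":100,"translation":[0.56,0.99,0],"dr":[0,0,0]}]'
python3 -m handwheel '[{"jaw":100,"translation":[0.56,0.99,0],"dr":[0,0,0]},{"jaw":100,"translation":[0.56,0.99,0],"dr":[0,0,0]},{"jaw":100,"translation":[0.56,0.99,0],"dr":[0,0,0]},{"jaw":100,"translation":[0.56,0.99,0],"dr":[0,0,0]},{"jaw":100,"translation":[0.56,0.99,0],"dr":[0,0,0]}]' >/dev/null
python3 -m handwheel '[{"jaw":100,"translation":[0.56,0.99,0],"dr":[0,0,0]},{"jaw":100,"translation":[0.56,0.99,0],"dr":[0,0,0]},{"jaw":100,"translation":[0,0,0],"dr":[0,0,0]},{"jaw":100,"translation":[0,0,0],"dr":[0,0,0]}]'
python3 - <<'E'
from h import *
c=shot('wrist','w8.png');np.savez('w8.npz',**c);P=cloud(c).reshape(-1,3)
q=sel(P,560,660,240,340,50,60);print(rect(q),np.median(q,0).round(1))
go(610,288,240,49)
E
```

```text
t: 32.05
position: [543.1, -46.1, 249.5]
ee_rot: [-1.1, -2.941, 0.001]
wrist_force: [0.1, 0.1, 0.3]
width: 0.996
finger_force: 0.0
t: 32.55
position: [571.5, 93.1, 249.4]
ee_rot: [-1.1, -2.941, 0.001]
wrist_force: [0.5, 0.7, 0.4]
width: 1.001
finger_force: 0.0
t: 33.45
position: [611.2, 287.4, 249.0]
ee_rot: [-1.098, -2.942, 0.003]
wrist_force: [-0.0, -0.1, 1.0]
width: 0.996
finger_force: 0.0
[578.7 287.9  89.3  84.1  50. ] [594.3 303.7  54.9]
t 33.5 pos [611.3 286.7 249.5] yaw 49.0 tilt [-0.002 -0.001] w 1.0 q [ 0.44  0.42  0.59  1.74 -0.    1.15]
turn 0.0001 (world -0.0) then shift [0.071 0.006 0.382]
```

View pics/w8.png

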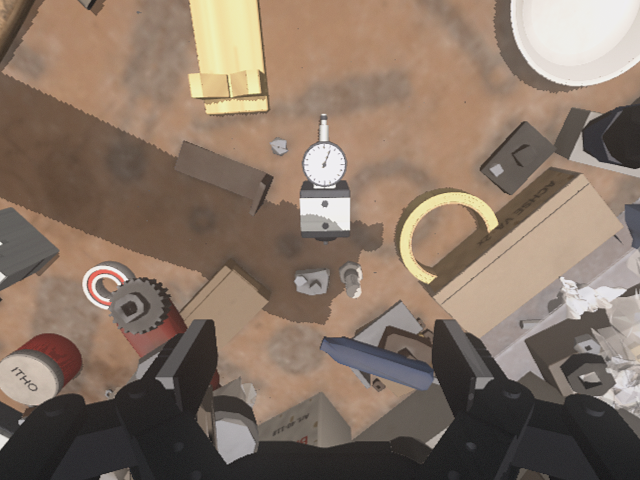

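Wrist view: the gauge points up the picture, base top x 300–350 by y 195–235, plunger tip (323,115). The hinge bracket ends at (268,190), so I'll descend with the jaws part closed.

```bash
python3 - <<'E'
from h import *
c=np.load('w8.npz');W=cloud(c)
P=W[185:245,290:360].reshape(-1,3);q=P[(P[:,2]>53)&(P[:,2]<60)];r=rect(q);print(r,len(q),W[118,323].round(1),W[165,324].round(1))
q=W[185:215,240:275].reshape(-1,3);q=q[q[:,2]>10];print('hinge',q.max(0),q[:,1].max())
s=bot.sense();M=Ro.from_rotvec(s['ee_rot']).as_matrix();print(((W[115:215,180:275].reshape(-1,3)-s['position'])@M)[W[115:215,180:275].reshape(-1,3)[:,2]>8].max(0), ((W[115:215,180:275].reshape(-1,3)-s['position'])@M)[W[115:215,180:275].reshape(-1,3)[:,2]>8].min(0))
go(r[0],r[1],20,49)
E
```

```text
[607.1 293.6  44.1  47.4  50.2] 2403 [546.6 343.5  44.1] [575.9 319.3  53. ]
hinge [568.24572289 269.8914353   56.80291604] 269.8914352968472
[ 60.75556844 -46.0779139  241.56658044] [  3.70314287 -64.47206088 192.85391524]
t 33.5 pos [611.3 286.7 249.5] yaw 49.0 tilt [-0.002 -0.001] w 1.0 q [ 0.44  0.42  0.59  1.74 -0.    1.15]
turn 0.0001 (world -0.0) then shift [0.3   0.114 9.182]
```

```bash
python3 - <<'E'
from h import *
go(608.4,292.5,28,50)
E
python3 -m handwheel '[{"jaw":65,"translation":[0.25,0.12,0.9],"dr":[0,0,-0.0055]},{"jaw":65,"translation":[0,0,0.9],"dr":[0,0,0]},{"jaw":65,"translation":[0,0,0.9],"dr":[0,0,0]},{"jaw":65,"translation":[0,0,0.9],"dr":[0,0,0]},{"jaw":65,"translation":[0,0,0.9],"dr":[0,0,0]}]' >/dev/null
python3 -m handwheel '[{"jaw":65,"translation":[0,0,0.9],"dr":[0,0,0]},{"jaw":65,"translation":[0,0,0],"dr":[0,0,0]},{"jaw":65,"translation":[0,0,0],"dr":[0,0,0]}]'
python3 - <<'E'
from h import *
go(608.4,292.5,28,50)
c=shot('wrist','w9.png')
E
```

```text
t 33.5 pos [611.3 286.7 249.5] yaw 49.0 tilt [-0.002 -0.001] w 1.0 q [ 0.44  0.42  0.59  1.74 -0.    1.15]
turn -0.0055 (world 1.0) then shift [0.231 0.119 8.862]
t: 34.3
position: [608.7, 292.5, 116.1]
ee_rot: [-1.076, -2.951, 0.0]
wrist_force: [-0.4, -0.9, 0.7]
width: 0.647
finger_force: 0.0
t 34.3 pos [608.7 292.5 116.1] yaw 49.9 tilt [-0. -0.] w 0.65 q [ 0.45  0.38  0.28  1.47 -0.    1.15]
turn -0.0003 (world 0.1) then shift [ 0.008 -0.007  3.524]
```

View pics/w9.png

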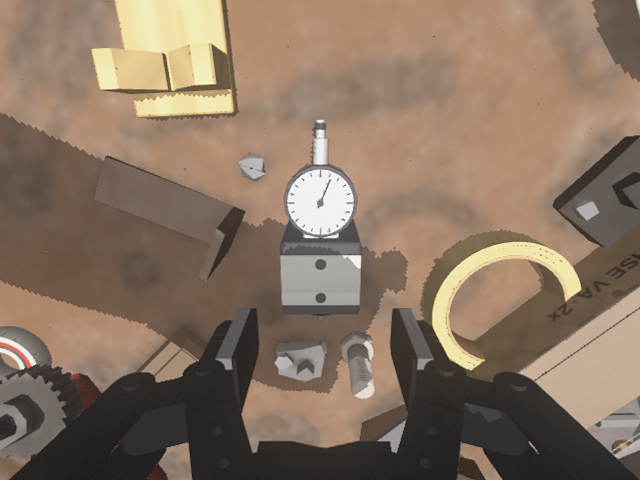

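Wrist view: the gauge is centred between the jaws (base x 281–361). The hinge edge (243,210) lies outside the left finger's path.

```bash
python3 -m handwheel '[{"jaw":65,"translation":[0,0,0.88],"dr":[0,0,0]},{"jaw":65,"translation":[0,0,0.88],"dr":[0,0,0]},{"jaw":65,"translation":[0,0,0.88],"dr":[0,0,0]},{"jaw":65,"translation":[0,0,0.85],"dr":[0,0,0]},{"jaw":65,"translation":[0,0,0],"dr":[0,0,0]}]'
python3 -m handwheel '[{"jaw":0,"translation":[0,0,0],"dr":[0,0,0]},{"jaw":0,"translation":[0,0,0],"dr":[0,0,0]},{"jaw":0,"translation":[0,0,0],"dr":[0,0,0]},{"jaw":0,"translation":[0,0,0],"dr":[0,0,0]},{"jaw":0,"translation":[0,0,0],"dr":[0,0,0]}]' 80
python3 -m handwheel '[{"jaw":0,"translation":[0,0,0],"dr":[0,0,0]},{"jaw":0,"translation":[0,0,0],"dr":[0,0,0]},{"jaw":0,"translation":[0,0,-0.3],"dr":[0,0,0]},{"jaw":0,"translation":[0,0,-0.9],"dr":[0,0,0]},{"jaw":0,"translation":[0,0,-0.9],"dr":[0,0,0]}]'
python3 -m handwheel '[{"jaw":0,"translation":[0,0,-0.9],"dr":[0,0,0]},{"jaw":0,"translation":[0,0,-0.9],"dr":[0,0,0]},{"jaw":0,"translation":[0,0,-0.9],"dr":[0,0,0]},{"jaw":0,"translation":[0,0,-0.9],"dr":[0,0,0]},{"jaw":0,"translation":[0,0,-0.9],"dr":[0,0,0]}]'
python3 -m handwheel '[{"jaw":0,"translation":[0,0,-0.9],"dr":[0,0,0]},{"jaw":0,"translation":[0,0,-0.9],"dr":[0,0,0]},{"jaw":0,"translation":[0,0,0],"dr":[0,0,0]}]'
python3 -c "
from h import *
go(*plate(68,30.5),230,100.4)"
```

```text
t: 34.85
position: [608.0, 292.8, 26.8]
ee_rot: [-1.074, -2.95, 0.003]
wrist_force: [0.0, 0.3, 1.0]
width: 0.651
finger_force: 0.0
t: 35.35
position: [609.5, 293.7, 29.9]
ee_rot: [1.074, 2.95, 0.002]
wrist_force: [-0.6, -0.7, 6.3]
width: 0.503
finger_force: 82.6
t: 35.85
position: [608.1, 293.1, 80.4]
ee_rot: [-1.074, -2.95, 0.003]
wrist_force: [-0.4, 0.4, -4.0]
width: 0.504
finger_force: 82.0
t: 36.35
position: [608.4, 293.3, 193.9]
ee_rot: [-1.074, -2.951, 0.001]
wrist_force: [0.2, -0.2, -5.0]
width: 0.506
finger_force: 82.0
t: 36.65
position: [609.4, 293.8, 241.5]
ee_rot: [1.074, 2.949, 0.005]
wrist_force: [0.2, -0.4, -5.1]
width: 0.507
finger_force: 82.5
t 36.6 pos [609.4 293.8 241.5] yaw 50.0 tilt [0.004 0.002] w 0.51 q [0.45 0.41 0.56 1.72 0.   1.15]
turn -0.2801 (world 50.4) then shift [  4.822 -22.154   0.414]
```

```bash
python3 -m handwheel '[{"jaw":0,"translation":[0,0,0],"dr":[0,0,-0.0467]},{"jaw":0,"translation":[0,0,0],"dr":[0,0,-0.0467]},{"jaw":0,"translation":[0,0,0],"dr":[0,0,-0.0467]},{"jaw":0,"translation":[0,0,0],"dr":[0,0,-0.0467]},{"jaw":0,"translation":[0,0,0],"dr":[0,0,-0.0467]}]' >/dev/null
python3 -m handwheel '[{"jaw":0,"translation":[0,0,0],"dr":[0,0,-0.0467]},{"jaw":0,"translation":[0.21,-0.96,0],"dr":[0,0,0]},{"jaw":0,"translation":[0.21,-0.96,0],"dr":[0,0,0]},{"jaw":0,"translation":[0.21,-0.96,0],"dr":[0,0,0]},{"jaw":0,"translation":[0.21,-0.96,0],"dr":[0,0,0]}]'
python3 -m handwheel '[{"jaw":0,"translation":[0.21,-0.96,0],"dr":[0,0,0]},{"jaw":0,"translation":[0.21,-0.96,0],"dr":[0,0,0]},{"jaw":0,"translation":[0.21,-0.96,0],"dr":[0,0,0]},{"jaw":0,"translation":[0.21,-0.96,0],"dr":[0,0,0]},{"jaw":0,"translation":[0.21,-0.96,0],"dr":[0,0,0]}]' >/dev/null
python3 -m handwheel '[{"jaw":0,"translation":[0.21,-0.96,0],"dr":[0,0,0]},{"jaw":0,"translation":[0.21,-0.96,0],"dr":[0,0,0]},{"jaw":0,"translation":[0.21,-0.96,0],"dr":[0,0,0]},{"jaw":0,"translation":[0.21,-0.96,0],"dr":[0,0,0]},{"jaw":0,"translation":[0.21,-0.96,0],"dr":[0,0,0]}]'
python3 -m handwheel '[{"jaw":0,"translation":[0.21,-0.96,0],"dr":[0,0,0]},{"jaw":0,"translation":[0.21,-0.96,0],"dr":[0,0,0]},{"jaw":0,"translation":[0.21,-0.96,0],"dr":[0,0,0]},{"jaw":0,"translation":[0.21,-0.96,0],"dr":[0,0,0]},{"jaw":0,"translation":[0.21,-0.96,0],"dr":[0,0,0]}]' >/dev/null
python3 -m handwheel '[{"jaw":0,"translation":[0.21,-0.96,0],"dr":[0,0,0]},{"jaw":0,"translation":[0.21,-0.96,0],"dr":[0,0,0]},{"jaw":0,"translation":[0.21,-0.96,0],"dr":[0,0,0]},{"jaw":0,"translation":[0,0,0],"dr":[0,0,0]},{"jaw":0,"translation":[0,0,0],"dr":[0,0,0]}]'
cat > gz.py <<'E'
from h import *
import sys
c=shot('wrist',sys.argv[1]);np.savez('wg.npz',**c);W=cloud(c)
s=bot.sense();M=Ro.from_rotvec(s['ee_rot']).as_matrix();T=((W-s['position'])@M)
q=T.reshape(-1,3);q=q[(abs(q[:,1])<26)&(q[:,0]<110)&(q[:,0]>-40)&(q[:,2]<20)&(q[:,2]>-45)]
for a in range(0,110,4):
    k=q[(q[:,0]>=a)&(q[:,0]<a+4)]
    if len(k)>4: print(a,len(k),k[:,1].min().round(1),k[:,1].max().round(1),k[:,2].min().round(1))
go(*plate(68,30.5),100,100.4)
E
python3 gz.py w10.png
```

```text
t: 37.65
position: [605.0, 194.3, 236.4]
ee_rot: [0.286, -3.126, 0.001]
wrist_force: [-0.8, 0.1, -4.2]
width: 0.508
finger_force: 82.7
t: 38.65
position: [596.8, -51.3, 236.6]
ee_rot: [0.285, -3.127, -0.001]
wrist_force: [0.3, 0.1, -4.6]
width: 0.507
finger_force: 82.7
t: 39.65
position: [590.3, -247.0, 236.7]
ee_rot: [0.283, -3.127, -0.002]
wrist_force: [0.9, 0.9, -4.5]
width: 0.508
finger_force: 83.0
0 1483 -21.5 25.2 -32.2
4 1612 -23.1 26.0 -33.2
8 2700 -26.0 26.0 -45.0
12 2312 -26.0 26.0 -45.0
16 3091 -20.1 23.9 -26.7
20 981 -18.7 22.8 -25.8
24 760 -11.9 15.8 -24.8
28 1117 -14.3 18.0 -24.8
32 1317 -16.3 20.2 -25.0
36 1429 -16.8 21.0 -25.2
40 1561 -17.3 21.1 -25.8
44 1526 -16.8 20.7 -25.3
48 1513 -15.8 19.7 -25.4
52 1361 -13.7 17.3 -24.8
56 1328 -10.2 13.9 -24.6
60 369 -2.1 6.1 -23.2
64 340 -2.0 5.9 -16.2
68 342 -2.0 5.8 -16.6
72 261 -1.9 5.8 -15.8
76 245 -1.0 4.8 -14.9
80 115 -0.6 4.5 -15.4
t 39.7 pos [ 590.5 -246.4  237.1] yaw 100.4 tilt [-0.001  0.001] w 0.5 q [-0.4   0.31  0.43  1.69  0.   -0.58]
turn 0.0001 (world -0.0) then shift [ 0.168 -1.046  5.483]
```

View pics/w10.png

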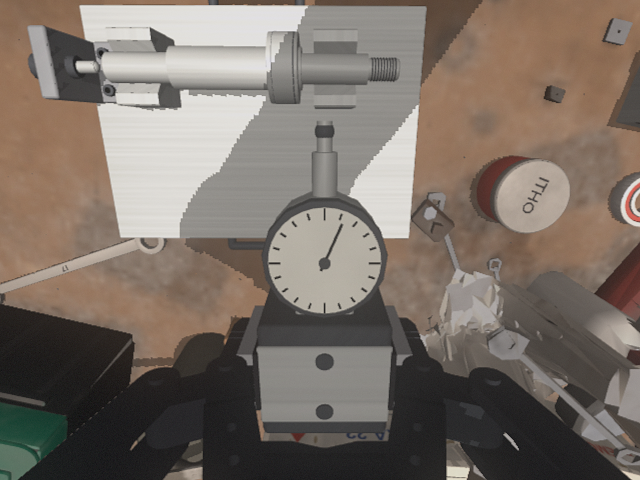

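Wrist view: the gauge is held square, plunger (324,130) pointing at the shaft line. The collar at (285,67) means a sideways shift of about 26 mm to line up.

```bash
python3 -m handwheel '[{"jaw":0,"translation":[0.08,-0.52,0],"dr":[0,0,0]},{"jaw":0,"translation":[0.09,-0.52,0],"dr":[0,0,0]},{"jaw":0,"translation":[0,0,0.9],"dr":[0,0,0]},{"jaw":0,"translation":[0,0,0.9],"dr":[0,0,0]},{"jaw":0,"translation":[0,0,0.9],"dr":[0,0,0]}]' >/dev/null
python3 -m handwheel '[{"jaw":0,"translation":[0,0,0.9],"dr":[0,0,0]},{"jaw":0,"translation":[0,0,0.9],"dr":[0,0,0]},{"jaw":0,"translation":[0,0,0.9],"dr":[0,0,0]},{"jaw":0,"translation":[0,0,0.5],"dr":[0,0,0]},{"jaw":0,"translation":[0,0,0],"dr":[0,0,0]}]'
python3 -m handwheel '[{"jaw":0,"translation":[0,0,0],"dr":[0,0,0]},{"jaw":0,"translation":[0,0,0],"dr":[0,0,0]}]'
python3 -c "
from h import *
go(*plate(68,30.5),65,100.4)
shot('wrist','w11.png')"
```

```text
t: 40.7
position: [590.3, -273.0, 88.7]
ee_rot: [0.285, -3.126, -0.003]
wrist_force: [0.3, 0.3, -4.7]
width: 0.505
finger_force: 83.1
t: 40.9
position: [591.9, -273.5, 92.4]
ee_rot: [-0.285, 3.127, -0.002]
wrist_force: [-0.1, -0.3, -3.5]
width: 0.501
finger_force: 83.1
t 40.9 pos [ 591.9 -273.5   92.4] yaw 100.4 tilt [ 0.002 -0.001] w 0.5 q [-0.43  0.32  0.16  1.41 -0.   -0.61]
turn 0.0001 (world -0.0) then shift [0.037 0.04  1.096]
```

View pics/w11.png

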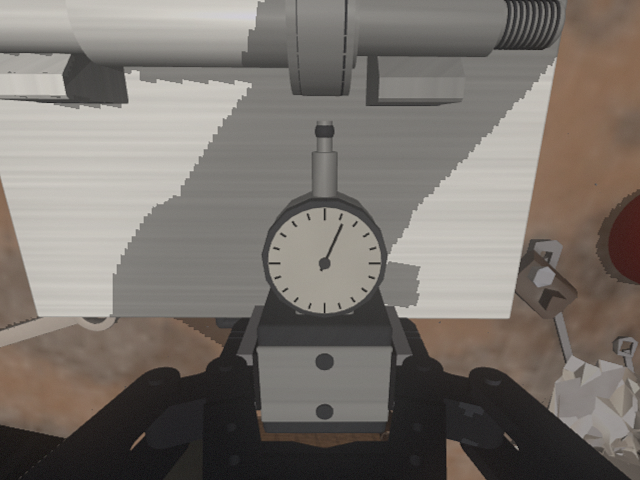

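Wrist view: the plunger (324,122) is aligned with the collar centre (324,60). Lowering.

```bash
python3 -m handwheel '[{"jaw":0,"translation":[0.03,0.02,0.5],"dr":[0,0,0]},{"jaw":0,"translation":[0,0,0.35],"dr":[0,0,0]},{"jaw":0,"translation":[0,0,0.13],"dr":[0,0,0]},{"jaw":0,"translation":[0,0,0],"dr":[0,0,0]},{"jaw":0,"translation":[0,0,0],"dr":[0,0,0]}]'
python3 -m handwheel '[{"jaw":0,"translation":[0,0,0.05],"dr":[0,0,0]},{"jaw":0,"translation":[0,0,0],"dr":[0,0,0]},{"jaw":0,"translation":[0,0,0],"dr":[0,0,0]}]'
python3 -m handwheel '[{"jaw":0,"translation":[0,0,0.04],"dr":[0,0,0]},{"jaw":0,"translation":[0,0,0],"dr":[0,0,0]},{"jaw":0,"translation":[0,0,0],"dr":[0,0,0]}]'
```

```text
t: 41.45
position: [590.4, -272.8, 66.2]
ee_rot: [0.285, -3.129, -0.0]
wrist_force: [-0.3, -0.3, -4.8]
width: 0.503
finger_force: 83.3
t: 41.75
position: [590.5, -272.8, 65.0]
ee_rot: [-0.285, 3.129, 0.0]
wrist_force: [0.0, -0.3, -5.2]
width: 0.505
finger_force: 83.4
t: 42.05
position: [590.5, -272.8, 64.9]
ee_rot: [-0.285, 3.128, -0.0]
wrist_force: [-3.7, 1.7, 4.8]
width: 0.505
finger_force: 84.0
```

Contact on the plate. Open only partway to release, then rise and check.

```bash
python3 -m handwheel '[{"jaw":75,"translation":[0,0,0],"dr":[0,0,0]},{"jaw":75,"translation":[0,0,0],"dr":[0,0,0]},{"jaw":75,"translation":[0,0,0],"dr":[0,0,0]},{"jaw":75,"translation":[0,0,0],"dr":[0,0,0]},{"jaw":75,"translation":[0,0,0],"dr":[0,0,0]}]'
python3 -m handwheel '[{"jaw":75,"translation":[0,0,-0.4],"dr":[0,0,0]},{"jaw":75,"translation":[0,0,-0.9],"dr":[0,0,0]},{"jaw":75,"translation":[0,0,-0.9],"dr":[0,0,0]},{"jaw":75,"translation":[0,0,-0.9],"dr":[0,0,0]},{"jaw":75,"translation":[0,0,-0.9],"dr":[0,0,0]}]'
python3 -m handwheel '[{"jaw":75,"translation":[0,0,-0.9],"dr":[0,0,0]},{"jaw":75,"translation":[0,0,-0.9],"dr":[0,0,0]},{"jaw":75,"translation":[0,0,-0.9],"dr":[0,0,0]},{"jaw":75,"translation":[0,0,0],"dr":[0,0,0]},{"jaw":75,"translation":[0,0,0],"dr":[0,0,0]}]'
python3 - <<'E'
from h import *
c=shot('wrist','w12.png');W=cloud(c);d=W[...,:2]-PL
l=np.stack([d[...,0]*np.cos(PY)+d[...,1]*np.sin(PY),-d[...,0]*np.sin(PY)+d[...,1]*np.cos(PY),W[...,2]],-1).reshape(-1,3)
f=lambda n,x0,x1,y0,y1,z0,z1:(lambda q:print(n,np.percentile(q,[1,99],axis=0).round(1).tolist()))(l[(l[:,0]>x0)&(l[:,0]<x1)&(l[:,1]>y0)&(l[:,1]<y1)&(l[:,2]>z0)&(l[:,2]<z1)])
f('base',45,110,-10,70,86,96);f('plunger',-30,15,15,45,60,86);f('collar',-80,-5,-10,60,93.5,104);f('shaft',-56,-34,-130,140,82,104)
f('tail',-60,-30,70,120,79,90);f('plain',-60,-30,-99,-60,82,90)
print(bot.sense()['position'])
E
```

```text
t: 42.55
position: [590.5, -272.8, 64.0]
ee_rot: [-0.285, 3.129, -0.0]
wrist_force: [-0.2, -0.3, -0.5]
width: 0.751
finger_force: 0.0
t: 43.05
position: [590.5, -272.8, 165.9]
ee_rot: [-0.285, 3.128, -0.001]
wrist_force: [-0.1, -0.6, 0.4]
width: 0.751
finger_force: 0.0
t: 43.55
position: [590.7, -272.9, 232.2]
ee_rot: [-0.285, 3.127, -0.001]
wrist_force: [0.0, 0.3, -0.8]
width: 0.746
finger_force: 0.0
base [[47.8, 11.7, 87.6], [90.3, 54.5, 92.8]]
plunger [[-23.9, 21.2, 70.3], [11.0, 41.7, 85.9]]
collar [[-59.4, 20.9, 93.6], [-29.6, 40.7, 100.4]]
shaft [[-55.5, -127.9, 82.2], [-34.3, 104.9, 99.8]]
tail [[-53.2, 70.5, 79.4], [-35.1, 109.8, 87.2]]
plain [[-53.4, -92.4, 82.1], [-37.3, -60.3, 87.5]]
[ 590.38884544 -272.71541583  231.16159156]
```

View pics/w12.png

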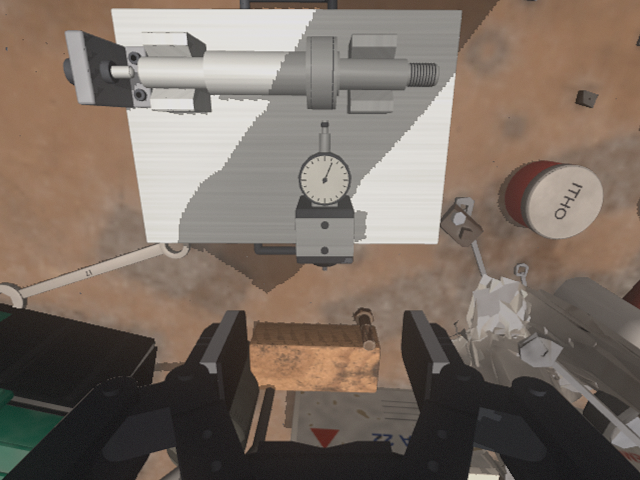

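Final view: the plunger (324,122) points at the collar (322,72) with a small gap. The shaft is in both vees with its plain end near the screw, and everything is released. Base-to-shaft offsets are 113.5 and about 35 mm, within limits.

```bash
python3 -c "
from plant import bot
print(bot.close_job())"
```

```text
the job is handed in; nothing more can be done
None
```

I handed the job in at about 44 s of simulated time, and no verdict came back. By camera, the low V-blocks stand in line with the stop screw, the shaft lies level in both vees about 7 mm short of it, and the gauge stands square behind, its plunger about 6 mm from the middle of the collar.

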